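# Weigh two gun barrels and fit the loaded one

### The arm

A 7-joint arm with a two-finger parallel gripper is mounted at the origin on the work surface. World frame = base frame: x ahead of the robot, y to its left, z up, the work surface at z = 0. Lengths are in m, angles in rad, forces in N, time in s.
With the tool pointing down it reaches from about 0.4 to 0.85 m from the base axis. Payload 10.4 kg.
Tool frame: the origin (TCP) lies where the fingers leave the gripper's body, on its centre line; the fingertips stand 73 mm ahead of it and the grasp point (between the pads) lies 54 mm ahead of it (grip_point_offset is the distance from the TCP to the grasp point, in m); z points along the fingers, x is the direction in which the jaws open and shut, and the axes are right-handed (so a half turn about z gives the same grasp; the last joint's range is limited). The gripper opens to 85 mm and grips with 20 to 120 N. Pads are 22 mm wide; open, the fingers measure 114 mm over their backs; the gripper's body (76 mm by 85 mm) begins 54 mm behind the grasp point. The pads swing forward as they close: fully open they stand 13 mm farther back than shut.
Start: joints at [-1.243, 0.332, -0.065, 1.46, 0.022, 1.35, -0.088], TCP at [0.215, 0.587, 0.304] pointing down, gripper open.
Joint ranges: [-2.6, 2.6], [-0.5, 2.12], [-1.47, 1.34], [0.16, 2.42], [-1.27, 4.41], [0.06, 2.06], [-2.6, 2.6]. Speed limits (rad/s): [2.22, 2.22, 2.79, 2.79, 3.14, 3.14, 3.14].

### API

Orientations are given as a rotation vector (axis times angle).
In Python, from rig import * gives the robot as it stands.
- The arm moves only by the tool jog_arm, never from a script. Its argument "increments" is one flat list of numbers, 7 for each row, row after row: the turn, a rotation vector about the tool's x, y, z in rad, then the shift along the tool's x, y, z in cm, then the closure, from 0 (fully open) to 1 (shut). A call has 1 to 5 rows; each row shifts and turns the pose as measured when the row begins, along the tool's axes as they then stand; what a row does not reach is not made up. A row lasts 1/10 s, in which the tool goes at most 50 mm and 8.59 degrees, less where a joint would pass 70% of its speed; a pose out of reach is approached as far as the arm can. A call is refused whole if a number of a shift passes 5 or a number of a turn 0.15, either way. A call with a gripper value outside its range is refused whole. The fingers move at their own pace and stop on an object; the grip force is fixed at half the most. Time passes only in rows, so rows that do not move let the fingers close. It gives the time, the measured TCP pose, the force and the opening at its end, in the units of the state.
- read_state(): the state, without advancing time (a new reading comes with each control period).
- read_camera(name): name is "scene" or "top" or "wrist"; returns the picture (480x640x3 uint8, red, green, blue); there is no depth.
- get_calibration(name): a dict with "vfov" (degrees; the focal length in pixels is half the picture's height over the tangent of half this angle, whatever the lens; pixels are square), "cx", "cy" (the principal point, pixels), "k1" (the pictures are not rectified: a ray, as slopes to the right and down, at radius r is drawn at 1 + k1 r^2 times it, then the intrinsics apply), "pose" (4x4, takes a point from camera to world coordinates). Camera axes: x right, y down, z forward; pixel columns grow to the right and rows downward; lengths in m; the calibration is good to about 2 mm. A picture is of the moment at which its call begins: read the wrist's pose just before it. get_calibration takes no time and is no camera call; for the wrist camera it gives the pose at the moment of the call.
- job_done(): hands the job in, once; it reports no verdict.
The state is a dict: "clock": time; "joints": joint angles; "qvel": joint speeds; "joint_efforts": joint torques, N m; "position": TCP position; "orientation": TCP orientation; "force": force on the tool from outside, world axes, zero at the start; "torque": the same for the moment, N m; "width": finger opening in m.
Only numpy, scipy, OpenCV 4.12 (cv2) and the standard library are available. Lean on these libraries where they do the work, as an engineer would, in place of code of your own. Each camera call takes 0.05 s, during which the arm holds its last target. There are 200 camera calls.

### The job

Two steel barrels look alike, but only one is loaded with its heater core: stand them upright in the two cups of the pivot balance, let go, and see which side drops. Take the barrel that dropped and press it straight down into the metal socket ring on top of the orange gun, which sits a little off centre so feel for it, until it is fully home, feeling for the stop and pushing gently (about 20 N is plenty); leave the lighter barrel standing in its cup. Do not push on the balance with the gripper, force or knock over the barrels, or disturb the other things on the bench.

Things in the scene. Friction and masses are not known exactly. Their poses are not given: they have to be found in the camera images.
- barrel_1_center (a point): a plain steel barrel, an upright closed cylinder 36 mm in diameter and 96 mm tall with a slightly bevelled foot and a hairline groove half-way up (48 to 50 mm above its foot); this point is its centre, 48 mm above its foot, z along its axis. Its twin looks the same; one weighs about 0.24 kg, the other about 0.14 kg (which one differs from run to run). Grip it above the groove, about 72 mm up, so that the fingers clear the gun's socket
- barrel_2_center (a point): a plain steel barrel, an upright closed cylinder 36 mm in diameter and 96 mm tall with a slightly bevelled foot and a hairline groove half-way up (48 to 50 mm above its foot); this point is its centre, 48 mm above its foot, z along its axis. Its twin looks the same; one weighs about 0.24 kg, the other about 0.14 kg (which one differs from run to run). Grip it above the groove, about 72 mm up, so that the fingers clear the gun's socket
- balance: the pivot balance: green base plate 80 x 130 mm with two cheeks; origin under its centre, y along the beam. The pivot is 46 mm above the bench; the beam carries a shallow round cup 90 mm to either side
- cup_left (a point): centre of the inner floor of the balance cup on the balance's +y arm (about 48 mm above the bench when level, 7 mm lower or higher when tipped; moves with the beam). Cup: 40 mm inner diameter, floor to rim 34 mm, its mouth flared to about 48 mm; 57 mm outside
- cup_right (a point): the same for the cup on the balance's -y arm
- beam (a joint): tilt of the balance beam in rad about the balance's x axis, 0 level; positive: the left (+y) cup is up and the right cup is down. It turns freely between stops at -0.08 and +0.08; empty, it stays where it is by slight friction; an arm that carries the same or less goes down under 1 to 2 N, and stands firm only at its stop
- gun: an orange hot-air gun body standing nose-up on a green plate 120 x 100 mm, up to 80 mm wide, fixed to the bench; origin under its centre, its axis is z
- gun_mouth (a point): a point on the gun's axis, 150 mm above the bench, level with the rim of the bright metal socket ring that stands up 16 mm out of the gun's black collar (75 mm outside). The ring is 51 mm outside; its bore is 39 mm in diameter and 50 mm deep with a square rim. It sits off the gun's axis by up to 5 mm each way, differently every time and not shown by this point, so the bore must be found by feel (or by eye); it does not give way sideways
- gun_home (a point): a point on the gun's axis, 45 mm below gun_mouth, level with the barrel's foot when the barrel is fully home. A stiff sliding seat fills the socket's bore: it meets the barrel's foot 33 mm or more below the rim (it may start already up to 4 mm down), resists with a steady 9 N or so and stays where it is pushed, and comes to a hard stop at home; the barrel's own weight does not move it
- short_nozzle: a short stubby steel nozzle, 44 mm wide at the foot, 46 mm tall, not one of the two barrels; origin under its centre
- clamp_ring: a flat steel ring, 52 mm outside, 10 mm high; origin under its centre
- tape_roll: a roll of brown tape, 110 mm outside, 48 mm high, lying flat; origin under its centre
- screwdriver: a screwdriver lying on the bench
- wrench: a wrench lying on the bench
- spray_can: a can, 60 mm wide, 150 mm tall; origin under its centre
- seam_roller: a hand seam roller with wooden handle, lying, about 150 mm long
There are look-alikes about, which are no part of the job. Leave any pink or yellow look-alike of the part that bears barrel_1_center alone.

How it is judged:
By the outcome, as a careful person would: the job done as asked, in the order asked, and still so for the second after the job is handed in, with the robot touching nothing.
It also fails if it takes over 72 s, if anything falls off the work surface, if the arm or the gripper's body presses on something with over 40 N, if the wrist force passes 120 N, or if a joint passes its speed limit or range.

## Working session

There is one attempt and no reset: what is moved stays moved. The work goes in short steps, Python scripts to look and compute and a tool call to move; the robot and the scene stay as the last step left them, time stands still between calls to the robot, and variables do not carry over. Pictures are saved under pics/ and viewed, about 8 in all and at most 12, crops included, and the job is handed in when it is done.

Besides the shell and the picture viewer there is one more tool, called after ">>>" as a command line: name --argument value ..., lists and objects as JSON in quotes. jog_arm: Moves the arm, as the interface text tells. Its arguments: {"type":"object","properties":{"increments":{"type":"array","items":{"type":"number"}}},"required":["increments"]}

```bash
ls; mkdir -p pics; python3 - <<'E'
from rig import *
import cv2,numpy as np
s=read_state();print(s)
a=read_camera("scene");b=read_camera("top")
np.save("pics/scene0.npy",a);np.save("pics/top0.npy",b)
cv2.imwrite("pics/scene0.png",a[:,:,::-1]);cv2.imwrite("pics/top0.png",b[:,:,::-1])
for n in("scene","top","wrist"):print(n,get_calibration(n))
E
```

```text
pics
{'clock': 0.0, 'joints': array([-1.2426203 ,  0.33287121, -0.06468316,  1.46091719,  0.02160197,
        1.34989849, -0.0884912 ]), 'qvel': array([ 1.21881095e-03, -9.12034612e-04,  1.84129516e-04,  5.70950085e-05,
        1.18486295e-03,  1.00897471e-03,  7.58389400e-04]), 'joint_efforts': array([-7.39848165e-04, -6.25428271e+01,  4.89815895e-02, -3.91612887e+01,
        1.63097552e-02,  9.69478424e-03, -2.71296091e-05]), 'position': array([0.21468609, 0.58669115, 0.30312775]), 'orientation': array([ 2.57426511e+00,  1.79926776e+00, -1.73378005e-03]), 'force': array([0.32403834, 0.39885122, 0.92179597]), 'torque': array([0.01013371, 0.02167611, 0.00106107]), 'width': 0.08578373951170316}
scene {'vfov': 52.6195081175127, 'cx': 325.516273662789, 'cy': 241.6697730712953, 'k1': 0.028908196987331443, 'pose': array([[-0.72282294,  0.42365291, -0.54593517,  1.12397802],
       [ 0.69086007,  0.42534356, -0.58463255,  0.61698972],
       [-0.01547127, -0.79975063, -0.60013296,  0.68286156],
       [ 0.        ,  0.        ,  0.        ,  1.        ]])}
top {'vfov': 46.8095124542254, 'cx': 325.6173277571046, 'cy': 241.04982895356338, 'k1': 0.002574685455397565, 'pose': array([[ 0.01067782, -0.97699023,  0.21301659,  0.34538245],
       [-0.99993392, -0.01134017, -0.00188776,  0.04193681],
       [ 0.00425997, -0.21298235, -0.97704676,  1.22519011],
       [ 0.        ,  0.        ,  0.        ,  1.        ]])}
wrist {'vfov': 67.4908488456384, 'cx': 316.33643970187126, 'cy': 236.89037378982633, 'k1': -0.03979943987962197, 'pose': array([[ 3.43848665e-01,  8.91658026e-01,  2.94472513e-01,
         1.39729689e-01],
       [ 9.39024957e-01, -3.26662561e-01, -1.07348505e-01,
         6.15460471e-01],
       [ 4.74988522e-04,  3.13428679e-01, -9.49611625e-01,
         3.72184837e-01],
       [ 0.00000000e+00,  0.00000000e+00,  0.00000000e+00,
         1.00000000e+00]])}
```

View pics/scene0.png

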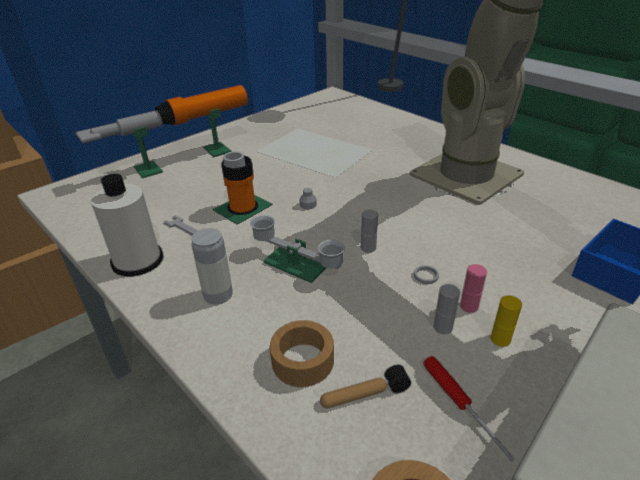

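View pics/top0.png

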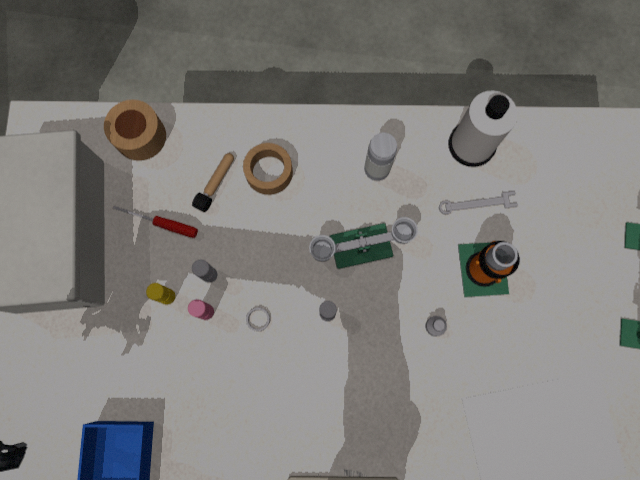

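Scene view: steel barrels at (370,231) and (446,309), the balance at (298,255), the gun at (240,185).
What could be taken for a barrel:
- Pink cylinder, scene (473,288)
- Yellow cylinder, scene (507,321)
- Short nozzle, scene (308,200)
- Spray can, scene (212,265)

I choose the two plain grey cylinders, at top view (328,311) and (203,271).

```bash
cat > h.py <<'E'
from rig import *
import cv2,numpy as np
from scipy.spatial.transform import Rotation as R
def K(c):
    f=240/np.tan(np.radians(c["vfov"]/2));return np.array([[f,0,c["cx"]],[0,f,c["cy"]],[0,0,1]])
def ray(c,uv):
    p=cv2.undistortPoints(np.array([[uv]],float),K(c),np.array([c["k1"],0,0,0.]))[0,0]
    d=c["pose"][:3,:3]@[p[0],p[1],1];return c["pose"][:3,3],d/np.linalg.norm(d)
def onz(c,uv,z):
    o,d=ray(c,uv);return o+d*(z-o[2])/d[2]
def tri(rs):
    A=sum(np.eye(3)-np.outer(d,d) for o,d in rs);b=sum((np.eye(3)-np.outer(d,d))@o for o,d in rs)
    X=np.linalg.solve(A,b);return X,[np.linalg.norm(np.cross(X-o,d)) for o,d in rs]
def proj(c,X):
    T=np.linalg.inv(c["pose"]);q,_=cv2.projectPoints(np.array([X],float),cv2.Rodrigues(T[:3,:3])[0],T[:3,3],K(c),np.array([c["k1"],0,0,0.]));return q[0,0]
def toolmove(s,target,yaw=None):
    """shift in tool axes cm to target TCP"""
    Rm=R.from_rotvec(s["orientation"]).as_matrix();return Rm.T@(np.array(target)-s["position"])*100
E
python3 - <<'E'
from h import *
t=get_calibration("top");sc=get_calibration("scene")
pts={"b1":((328,306),(370,214),.096),"b2":((202,266),(447,290),.096),"cupR":((321,248),(331,247),.08),"cupL":((404,230),(263,223),.08),"gun":((504,254),(235,158),.15)}
for k,(u,v,z) in pts.items():
    print(k,onz(t,u,z).round(3),onz(sc,v,z).round(3),*[np.round(q,4) for q in tri([ray(t,u),ray(sc,v)])])
a=cv2.imread("pics/top0.png");b=cv2.imread("pics/scene0.png")
A=cv2.resize(a[215:325,180:340],(640,440),interpolation=2);B=cv2.resize(b[140:290,200:400],(800,600),interpolation=2)
A2=cv2.resize(a[215:285,300:530],(800,243),interpolation=2)
cv2.imwrite("pics/B.png",B)
s=read_state();Rm=R.from_rotvec(s["orientation"]).as_matrix();print(Rm.round(3))
c=get_calibration("wrist")["pose"];print((Rm.T@(c[:3,3]-s["position"])).round(4),(Rm.T@c[:3,:3]).round(3))
E
```

```text
b1 [0.457 0.033 0.096] [0.452 0.041 0.096] [0.4539 0.0368 0.0954] [0.0043 0.0043]
b2 [0.536 0.294 0.096] [0.536 0.299 0.096] [0.5352 0.2964 0.0935] [0.0021 0.0021]
cupR [0.58  0.049 0.08 ] [0.58  0.051 0.08 ] [0.5798 0.0496 0.0793] [0.0005 0.0005]
cupL [ 0.621 -0.127  0.08 ] [ 0.625 -0.116  0.08 ] [ 0.6211 -0.126   0.0735] [0.002 0.002]
gun [ 0.558 -0.313  0.15 ] [ 0.563 -0.295  0.15 ] [ 0.556  -0.3125  0.1425] [0.0041 0.0041]
[[ 0.344  0.939 -0.   ]
 [ 0.939 -0.344 -0.001]
 [-0.001  0.    -1.   ]]
[ 0.0012 -0.0803 -0.069 ] [[ 1.    -0.001  0.002]
 [ 0.     0.95   0.313]
 [-0.002 -0.313  0.95 ]]
```

View pics/B.png

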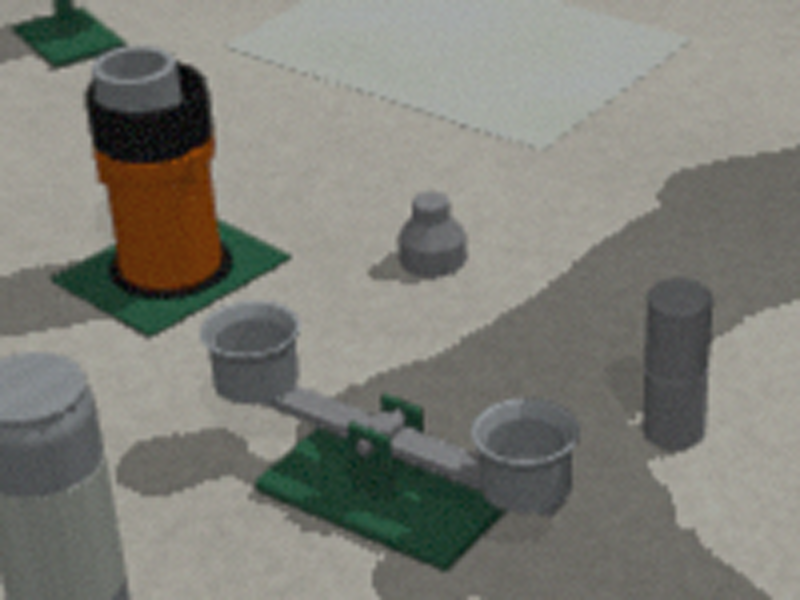

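Crop shows: gun ring mouth near scene (234,156), raised above the black collar. Both cups are empty, and barrel 1 at (370,231) has the groove at half height. Starting to move towards barrel 2.

>>> jog_arm --increments '[0,0,0,-3.6,3.2,-0.8,0,0,0,0,-3.6,3.2,-0.8,0,0,0,0,-3.6,3.2,-0.8,0,0,0,0,-3.6,3.2,-0.8,0,0,0,0,-3.6,3.2,-0.8,0]'

```text
clock: 0.6
position: [0.3012, 0.3601, 0.3388]
orientation: [2.563, 1.812, -0.016]
force: [1.0, -0.0, 0.2]
width: 0.0852
```

>>> jog_arm --increments '[0,0,0,0.3,4.4,0.8,0,0,0,0,0.3,4.4,0.8,0,0,0,0,0.3,4.4,0.8,0,0,0,0,0.3,4.4,0.8,0,0,0,0,0.3,4.4,0.8,0]'

```text
clock: 1.1
position: [0.5187, 0.2937, 0.3013]
orientation: [-2.564, -1.814, 0.004]
force: [0.5, 1.7, 0.4]
width: 0.0849
```

>>> jog_arm --increments '[0,0,0,0,0,0,0]'

```text
clock: 1.2
position: [0.5228, 0.2895, 0.2988]
orientation: [2.568, 1.804, -0.009]
force: [-0.6, -0.4, -0.3]
width: 0.0857
```

```bash
cat > snap.py <<'E'
import sys,json
from h import *
def snap(n):
    c=get_calibration("wrist");s=read_state();im=read_camera("wrist")
    cv2.imwrite(f"pics/{n}.png",im[:,:,::-1]);c["pose"]=c["pose"].tolist();json.dump(c,open(f"pics/{n}.json","w"))
    print("TCP",s["position"].round(4),"rv",s["orientation"].round(4),"F",s["force"].round(1),"w",round(s["width"],4),"t",s["clock"])
def cal(n):
    c=json.load(open(f"pics/{n}.json"));c["pose"]=np.array(c["pose"]);return c
if __name__=="__main__":snap(sys.argv[1])
E
python3 snap.py w1
```

```text
TCP [0.5228 0.2895 0.2988] rv [ 2.5682  1.8039 -0.0089] F [-0.6 -0.4 -0.3] w 0.0857 t 1.2
```

View pics/w1.png

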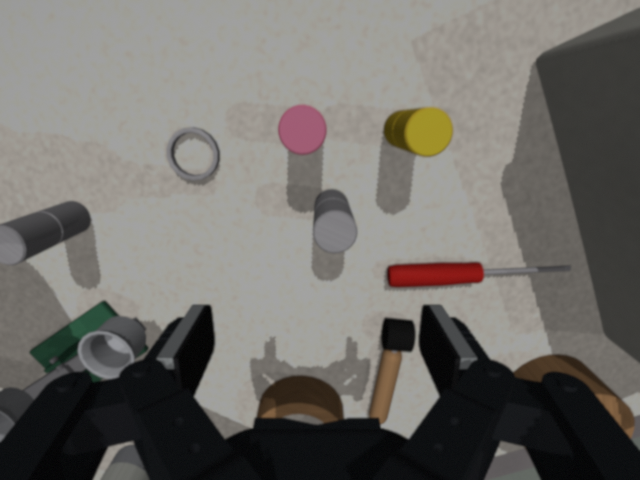

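Wrist view: grey barrel with its top disc at about (335,232). Pink is at (302,130), yellow at (427,132), clamp ring at (194,153), barrel 1 at left (10,243), and a cup at (112,345). Choice confirmed: grey, with the groove.

```bash
cat >> h.py <<'E'
def circ(im,uv,rmin,rmax,half=60,p2=12):
    x,y=int(uv[0]),int(uv[1]);x0,y0=max(x-half,0),max(y-half,0)
    g=cv2.resize(cv2.cvtColor(im[y0:y+half,x0:x+half],cv2.COLOR_BGR2GRAY),None,fx=4,fy=4,interpolation=2)
    c=cv2.HoughCircles(cv2.GaussianBlur(g,(0,0),3),cv2.HOUGH_GRADIENT_ALT if 0 else cv2.HOUGH_GRADIENT,1,20,param1=60,param2=p2,minRadius=int(rmin*4),maxRadius=int(rmax*4))
    return [] if c is None else [((q[0]+.5)/4-.5+x0,(q[1]+.5)/4-.5+y0,q[2]/4) for q in c[0][:5]]
E
python3 - <<'E'
from snap import *
c=cal("w1");im=cv2.imread("pics/w1.png")
C=circ(im,(335,232),17,27,40);print(np.round(C,1))
sc=get_calibration("scene");t=get_calibration("top")
u=C[0][:2]
print("onz",onz(c,u,.096),tri([ray(c,u),ray(sc,(447,290))]),tri([ray(c,u),ray(t,(202,266))]))
print("expected r px for 18mm",np.linalg.norm(proj(c,onz(c,u,.096)+c["pose"][:3,0]*.018)-u))
print("b1",onz(c,(10,243),.096))
E
```

```text
[]Traceback (most recent call last):
  File "<stdin>", line 5, in <module>
IndexError: list index out of range
```

```bash
sed -i 's/param1=60/param1=25/' h.py
python3 - <<'E'
from snap import *
c=cal("w1");im=cv2.imread("pics/w1.png")
C=circ(im,(335,232),17,27,40,8);print(np.round(C,1))
sc=get_calibration("scene");t=get_calibration("top")
for C0 in C[:2]:
    u=C0[:2]
    print("onz",onz(c,u,.096),tri([ray(c,u),ray(sc,(447,290))]),tri([ray(c,u),ray(t,(202,266))]))
    print("expected r px for 18mm",np.linalg.norm(proj(c,onz(c,u,.096)+c["pose"][:3,0]*.018)-u))
print("b1",onz(c,(10,243),.096))
E
```

```text
[[335.2 231.   21.8]
 [330.8 207.5  17.9]
 [336.2 236.   26. ]
 [330.2 230.8  26.6]
 [324.8 209.8  24.3]]
onz [0.5321197 0.3023797 0.096    ] (array([0.53364782, 0.30029728, 0.09369271]), [np.float64(0.0020823555085517885), np.float64(0.0020823555085518262)]) (array([0.5410075 , 0.30062694, 0.06687434]), [np.float64(0.00014132640579254293), np.float64(0.0001413264057924045)])
expected r px for 18mm 22.701118270457727
onz [0.51287409 0.30528342 0.096     ] (array([0.51932411, 0.29807042, 0.08065263]), [np.float64(0.006993039479901435), np.float64(0.00699303947990131)]) (array([0.53673616, 0.30467308, 0.03592917]), [np.float64(0.009540315378905638), np.float64(0.00954031537890552)])
expected r px for 18mm 23.185228904636833
b1 [0.45071315 0.04538134 0.096     ]
```

>>> jog_arm --increments '[0,0,0,1.4,0.6,1.0,0,0,0,0,0,0,4.0,0,0,0,0,0,0,4.0,0,0,0,0,0,0,4.0,0,0,0,0,0,0,2.5,0]'

```text
clock: 1.75
position: [0.5287, 0.3076, 0.1445]
orientation: [-2.563, -1.813, -0.005]
force: [-0.6, -1.1, -0.0]
width: 0.0854
```

```bash
cat > go.py <<'E'
import sys
from h import *
s=read_state();Rm=R.from_rotvec(s["orientation"]).as_matrix()
print("P",s["position"].round(4),"F",s["force"].round(1),"T",s["torque"].round(2),"w",round(s["width"],4),"t",s["clock"],"z",Rm[:,2].round(4),"x",Rm[:,0].round(3))
# small turn (tool axes) to make z vertical
v=Rm.T@np.array([0,0,-1.]);print("level turn",np.cross([0,0,1],v).round(4))
if len(sys.argv)>3:
    print("shift cm",toolmove(s,[float(a) for a in sys.argv[1:4]]).round(2))
if len(sys.argv)>4:
    a=np.radians(float(sys.argv[4]));y=np.arctan2(Rm[1,0],Rm[0,0]);print("yaw deg",np.degrees(y).round(2),"tool z turn",round(-((a-y+np.pi/2)%np.pi-np.pi/2),3))
E
python3 go.py .5335 .3005 .128
```

```text
P [0.5287 0.3076 0.1445] F [-0.6 -1.1 -0. ] T [-0.01  0.03 -0.09] w 0.0854 t 1.75 z [ 0.001   0.0036 -1.    ] x [0.333 0.943 0.004]
level turn [-0.0002 -0.0037  0.    ]
shift cm [-0.51  0.69  1.65]
```

>>> jog_arm --increments '[0,0,0,-0.5,0.7,1.6,0,0,0,0,0,0,0,0]'

```text
clock: 1.95
position: [0.5293, 0.3015, 0.1241]
orientation: [-2.558, -1.817, 0.006]
force: [0.2, -0.2, 0.0]
width: 0.0853
```

```bash
python3 go.py .5335 .3005 .128; python3 snap.py w2; python3 - <<'E'
from snap import *
c=cal("w2");im=cv2.imread("pics/w2.png")
print(proj(c,[.5335,.3005,.096]))
cv2.imwrite("pics/w2c.png",im[100:480,80:560])
E
```

```text
P [0.5293 0.3015 0.1241] F [ 0.2 -0.2  0. ] T [-0.02  0.04  0.02] w 0.0853 t 1.95 z [-5.6e-03  9.0e-04 -1.0e+00] x [ 0.329  0.944 -0.001]
level turn [-0.0056  0.001   0.    ]
shift cm [ 0.04  0.43 -0.39]
TCP [0.5293 0.3015 0.1241] rv [-2.5579 -1.817   0.0064] F [ 0.2 -0.2  0. ] w 0.0853 t 1.95
[313.66077298 387.18273705]
```

View pics/w2c.png

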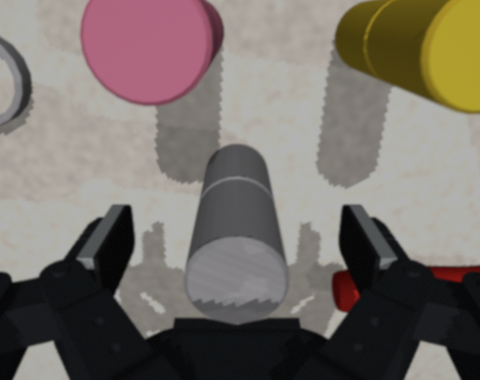

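Barrel top at about (317,380) in the full frame, midway between the pads. Closing.

>>> jog_arm --increments '[0,0,0,0,0.3,-0.3,0.3,0,0,0,0,0,0,0.6,0,0,0,0,0,0,1,0,0,0,0,0,0,1,0,0,0,0,0,0,1]'

```text
clock: 2.5
position: [0.5327, 0.3052, 0.1341]
orientation: [-2.553, -1.82, -0.008]
force: [-0.1, -0.6, -2.0]
width: 0.036
```

>>> jog_arm --increments '[0,0,0,0,0,0,1,0,0,0,0,0,0,1,0,0,0,0,0,0,1]'

```text
clock: 2.8
position: [0.5325, 0.3052, 0.134]
orientation: [-2.553, -1.82, -0.007]
force: [-0.6, 0.7, -0.5]
width: 0.0354
```

```bash
python3 go.py .54 .12 .28
```

```text
P [0.5325 0.3052 0.134 ] F [-0.6  0.7 -0.5] T [0.02 0.02 0.02] w 0.0354 t 2.8 z [ 0.      0.0078 -1.    ] x [0.326 0.945 0.007]
level turn [-0.0025 -0.0074  0.    ]
shift cm [-17.15   6.71 -14.75]
```

>>> jog_arm --increments '[0,0,0,0,0,-3,1,0,0,0,0,0,-5,1,0,0,0,0,0,-5,1,0,0,0,-2.5,2,-3.0,1,0,0,0,-3.5,3,-1,1]'

```text
clock: 3.3
position: [0.5566, 0.2359, 0.3058]
orientation: [-2.54, -1.834, 0.004]
force: [1.0, -0.5, -1.4]
width: 0.0358
```

>>> jog_arm --increments '[0,0,0,-3.6,3.2,0,1,0,0,0,-3.6,3.2,0,1,0,0,0,-3.6,3.2,0,1,0,0,0,-3.6,3.2,0,1,0,0,0,-3.6,3.2,0,1]'

```text
clock: 3.8
position: [0.6549, 0.0086, 0.3078]
orientation: [-2.535, -1.841, -0.007]
force: [0.6, 0.6, -1.7]
width: 0.0358
```

>>> jog_arm --increments '[0,0,0,0,0,0,1]'

```text
clock: 3.9
position: [0.6558, -0.0005, 0.3075]
orientation: [-2.548, -1.83, -0.003]
force: [-0.8, -0.5, -1.6]
width: 0.0359
```

```bash
python3 go.py .66 0 .33; python3 snap.py w3
```

```text
P [ 6.558e-01 -5.000e-04  3.075e-01] F [-0.8 -0.5 -1.6] T [0.01 0.05 0.04] w 0.0359 t 3.9 z [-0.0011  0.0049 -1.    ] x [0.319 0.948 0.004]
level turn [-0.0026 -0.0042  0.    ]
shift cm [ 0.19  0.37 -2.25]
TCP [ 6.558e-01 -5.000e-04  3.075e-01] rv [-2.5479 -1.83   -0.003 ] F [-0.8 -0.5 -1.6] w 0.0359 t 3.9
```

View pics/w3.png

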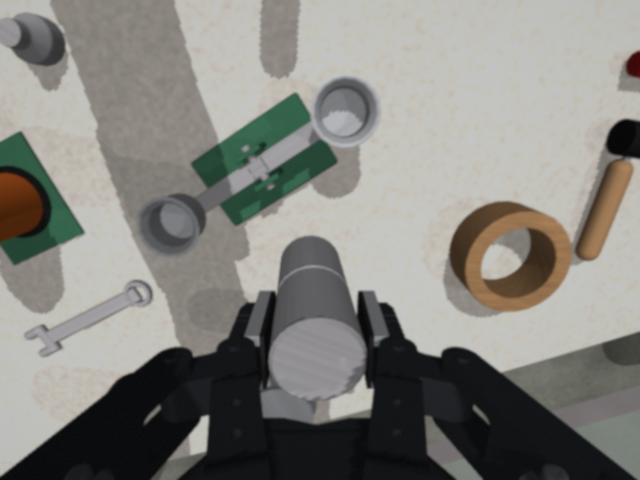

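View: cup rims at about (346,110) and (172,222), barrel held upright with its groove visible, tape roll at right, wrench lower left. Now measuring the cups.

```bash
python3 - <<'E'
from snap import *
c=cal("w3");im=cv2.imread("pics/w3.png");sc=get_calibration("scene");t=get_calibration("top");top=cv2.imread("pics/top0.png");scn=cv2.imread("pics/scene0.png")
for n,u,tu,su in(("A",(346,110),(321,248),(331,247)),("B",(172,222),(404,230),(263,223))):
    C=circ(im,u,28,38,60,10);print(n,np.round(C[:3],1)); T=circ(top,tu,9,16,25,8);print("top",np.round(T[:2],1))
    v=C[0][:2]
    for z in(.075,.082,.089):
        X=onz(c,v,z);print(z,X.round(4),"r mm",(C[0][2]/np.linalg.norm(proj(c,X+c["pose"][:3,0]*.01)-proj(c,X))*10).round(2))
    print("tri top",tri([ray(c,v),ray(t,T[0][:2] if T else tu)]),"scene",tri([ray(c,v),ray(sc,su)]))
b=cv2.resize(scn[200:290,240:360],(800,600),interpolation=2);w=cv2.resize(im[60:270,120:400],(800,600),interpolation=2)
cv2.imwrite("pics/m.png",np.vstack([cv2.resize(b,(400,300)),cv2.resize(w,(400,300))]))
E
```

```text
A [[342.5 109.8  33.4]
 [348.2 110.8  34.1]
 [345.8 105.8  29.1]]
top [[321.5 247.8  13.6]
 [332.2 234.2  13.5]]
0.075 [0.5802 0.0498 0.075 ] r mm 26.65
0.082 [0.5802 0.0492 0.082 ] r mm 26.03
0.089 [0.5802 0.0487 0.089 ] r mm 25.41
tri top (array([0.5799992 , 0.04867196, 0.08324604]), [np.float64(0.00046882377221173736), np.float64(0.00046882377221167155)]) scene (array([0.57982892, 0.0497219 , 0.07926137]), [np.float64(0.00043722933424330065), np.float64(0.00043722933424333323)])
B [[163.5 231.2  35. ]
 [178.2 221.8  28.7]
 [167.8 228.5  30.3]]
top [[404.8 228.5  11.8]
 [401.8 233.8   9.8]]
0.075 [ 0.626  -0.1301  0.075 ] r mm 31.32
0.082 [ 0.6249 -0.1265  0.082 ] r mm 30.6
0.089 [ 0.6239 -0.1229  0.089 ] r mm 29.87
tri top (array([ 0.62524368, -0.12862046,  0.07767663]), [np.float64(0.0003675101420420946), np.float64(0.0003675101420421957)]) scene (array([ 0.62333712, -0.12531381,  0.07669991]), [np.float64(0.0041129539550203145), np.float64(0.00411295395502032)])
```

View pics/m.png

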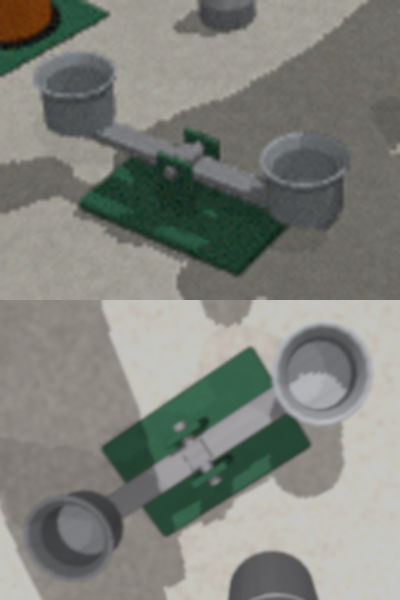

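Mosaic: rim A centre at scene (331.4,248.3) and wrist (345.8,110.8). Rim B centre at scene (262.5,223.4) and wrist (169.7,225.9).

```bash
python3 - <<'E'
from snap import *
c=cal("w3");sc=get_calibration("scene");t=get_calibration("top")
for n,u,su,tu in(("A",(345.8,110.8),(331.4,248.3),(321.3,248)),("B",(169.7,225.9),(262.5,223.4),(404,230))):
    print(n,[x.round(4) for x in tri([ray(c,u),ray(sc,su)])[:1]],tri([ray(c,u),ray(sc,su),ray(t,tu)]))
    for z in(.075,.082,.089):print(z,onz(c,u,z).round(4),onz(sc,su,z).round(4))
# sizes in the wrist view predicted for 57mm outer
for X in([.58,.049,.075],[.58,.049,.089],[.624,-.126,.075],[.624,-.126,.089]):
    X=np.array(X);print(X,[np.ptp([proj(c,X+.0285*np.array([np.cos(a),np.sin(a),0]))[i] for a in np.linspace(0,6.28,60)]).round(1) for i in(0,1)],
     "scene",[np.ptp([proj(sc,X+.0285*np.array([np.cos(a),np.sin(a),0]))[i] for a in np.linspace(0,6.28,60)]).round(1) for i in(0,1)])
E
```

```text
A [array([0.5813, 0.0522, 0.078 ])] (array([0.5807362 , 0.05069388, 0.0770552 ]), [np.float64(0.001524658319721826), np.float64(0.001207325500581154), np.float64(0.0020190861181423095)])
0.075 [0.5817 0.052  0.075 ] [0.5781 0.0497 0.075 ]
0.082 [0.5817 0.0514 0.082 ] [0.5844 0.0562 0.082 ]
0.089 [0.5817 0.0508 0.089 ] [0.5907 0.0628 0.089 ]
B [array([ 0.6231, -0.1224,  0.0749])] (array([ 0.62253279, -0.12542366,  0.07254848]), [np.float64(0.0018051087553387934), np.float64(0.0016511049324368539), np.float64(0.0021742981243206834)])
0.075 [ 0.6233 -0.1227  0.075 ] [ 0.6231 -0.1217  0.075 ]
0.082 [ 0.6223 -0.1193  0.082 ] [ 0.6288 -0.1132  0.082 ]
0.089 [ 0.6213 -0.1158  0.089 ] [ 0.6346 -0.1047  0.089 ]
[0.58  0.049 0.075] [np.float64(71.5), np.float64(75.2)] scene [np.float64(27.8), np.float64(17.0)]
[0.58  0.049 0.089] [np.float64(75.0), np.float64(78.9)] scene [np.float64(28.1), np.float64(16.9)]
[ 0.624 -0.126  0.075] [np.float64(64.5), np.float64(62.0)] scene [np.float64(26.0), np.float64(14.7)]
[ 0.624 -0.126  0.089] [np.float64(67.3), np.float64(64.5)] scene [np.float64(26.2), np.float64(14.6)]
```

```bash
python3 - <<'E'
from snap import *
c=cal("w3");sc=get_calibration("scene");t=get_calibration("top")
s=read_state();Rm=R.from_rotvec(s["orientation"]).as_matrix()
o,d=ray(c,(317,358));o=Rm.T@(o-s["position"]);d=Rm.T@d;print("held top in tool",(o+d*(.038-o[2])/d[2]).round(4))
print("can",onz(t,(383,144),.15),"gun ring",onz(t,(504,254),.15))
print("fz now", s["force"])
E
python3 go.py .6234 -.1237 .30
```

```text
held top in tool [-0.002   0.0021  0.038 ]
can [ 0.78618529 -0.07638874  0.15      ] gun ring [ 0.55768926 -0.31303148  0.15      ]
fz now [-0.98068797  0.21127023 -0.91866044]
P [0.6554 0.0033 0.3075] F [-1.   0.2 -0.9] T [0.04 0.07 0.01] w 0.0355 t 3.95 z [-0.0016  0.0072 -1.    ] x [0.316 0.949 0.006]
level turn [-0.0038 -0.0064  0.    ]
shift cm [-13.06   0.98   0.66]
```

>>> jog_arm --increments '[0,0,0,-4,0.2,0.5,1,0,0,0,-4,0.2,1.5,1,0,0,0,-4,0.2,2.5,1,0,0,0,-0.8,0.1,2.2,1,0,0,0,0,0,0,1]'

```text
clock: 4.45
position: [0.6209, -0.1171, 0.2367]
orientation: [-2.533, -1.842, -0.008]
force: [-0.0, 0.2, -0.8]
width: 0.0354
```

```bash
python3 go.py .622 -.121 .225; python3 snap.py w4; python3 - <<'E'
from snap import *
im=cv2.imread("pics/w4.png");cv2.imwrite("pics/w4c.png",im[180:480,120:520])
E
```

```text
P [ 0.6209 -0.1171  0.2367] F [-0.   0.2 -0.8] T [ 0.1  -0.01  0.02] w 0.0354 t 4.45 z [-0.0015  0.011  -0.9999] x [0.308 0.951 0.01 ]
level turn [-0.0048 -0.01    0.    ]
shift cm [-0.35  0.23  1.17]
TCP [ 0.6209 -0.1171  0.2367] rv [-2.533  -1.8417 -0.0082] F [-0.   0.2 -0.8] w 0.0354 t 4.45
```

View pics/w4c.png

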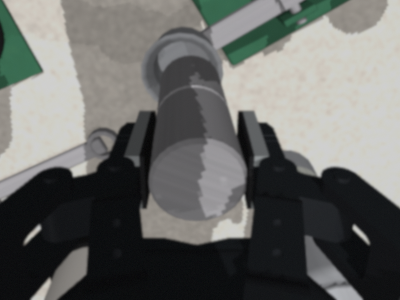

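Foot appears at about (312,258) and the rim centre at about (302,246), so it needs a small correction in x and y.

```bash
python3 - <<'E'
from snap import *
c=cal("w4");
X=onz(c,(302,246),.077);print(X)
P=np.array([0.6209,-0.1171,0.2367]);Rm=R.from_rotvec([-2.533,-1.8417,-.0082]).as_matrix()
for o in((0,0),(-.002,.0021)):print(proj(c,P+Rm@[*o,.134]),proj(c,P+Rm@[*o,.038]))
E
python3 go.py .622 -.122 .225
```

```text
[ 0.61981115 -0.12362405  0.077     ]
[313.85549926 257.5248594 ] [312.55662584 357.13117916]
[310.57700284 260.74187692] [306.96655514 362.06487808]
P [ 0.6217 -0.117   0.2385] F [-0.2 -0.3 -0.3] T [-0.03  0.01 -0.01] w 0.0356 t 4.5 z [ 5.000e-04  1.060e-02 -9.999e-01] x [0.308 0.951 0.01 ]
level turn [-0.0028 -0.0102  0.    ]
shift cm [-0.48  0.19  1.35]
```

>>> jog_arm --increments '[0,0,0,-0.7,0,0,1,0,0,0,0,0,0,1]'

```text
clock: 4.7
position: [0.6208, -0.1212, 0.2407]
orientation: [-2.531, -1.848, -0.014]
force: [-0.4, 0.3, -1.8]
width: 0.0356
```

```bash
cat > foot.py <<'E'
# relative offset foot of held barrel -> circle (rim) found in same wrist image; args: name, rim u v, rim z, foot-below-TCP
from snap import *
def rel(n,rim,zr,foot,footuv=None):
    c=cal(n);s=read_state();Rm=R.from_rotvec(s["orientation"]).as_matrix();P=s["position"]
    zf=P[2]-foot
    X=onz(c,rim,zr);F=onz(c,footuv,zf) if footuv is not None else P+Rm@[0,0,foot]
    return (Rm.T@(X-F)*100).round(2)
E
python3 go.py .6198 -.1236 .2; python3 - <<'E'
from foot import *
snap("w5");im=cv2.imread("pics/w5.png");C=circ(im,(312,246),35,50,75,10);print(np.round(C,1))
for r in C[:3]:print(rel("w5",r[:2],.077,.134))
for i in range(3):print(read_state()["position"])
E
```

```text
P [ 0.6208 -0.1212  0.2407] F [-0.4  0.3 -1.8] T [-0.03 -0.03 -0.02] w 0.0356 t 4.7 z [ 0.0031  0.0114 -0.9999] x [0.305 0.952 0.012]
level turn [-0.0005 -0.0117  0.    ]
shift cm [-0.31 -0.02  4.07]
TCP [ 0.6208 -0.1212  0.2407] rv [-2.5313 -1.8481 -0.0144] F [-0.4  0.3 -1.8] w 0.0356 t 4.7
[[308.  245.2  37.2]
 [308.  256.8  48.8]
 [312.2 309.2  45. ]
 [308.2 251.8  43.7]
 [310.2 240.5  37.8]]
[-0.55  0.24  2.99]
[-0.56  1.08  2.99]
[-0.29  5.21  2.99]
[ 0.62129673 -0.12010876  0.24096939]
[ 0.62129673 -0.12010876  0.24096939]
[ 0.62129673 -0.12010876  0.24096939]
```

>>> jog_arm --increments '[0,0,0,-0.4,0.1,0.5,1,0,0,0,0,0,0.5,1,0,0,0,0,0,0,1]'

```text
clock: 5.05
position: [0.6223, -0.1221, 0.2317]
orientation: [-2.528, -1.854, -0.02]
force: [0.6, -0.0, -2.0]
width: 0.0357
```

```bash
python3 - <<'E'
from foot import *
for k in range(2):
    n=f"w6{k}";snap(n);im=cv2.imread(f"pics/{n}.png");C=circ(im,(312,246),37,50,75,10);print(np.round(C,1))
    for r in C[:2]:print(rel(n,r[:2],.077,.134))
cv2.imwrite("pics/w6c.png",im[180:480,120:520])
E
```

```text
TCP [ 0.6223 -0.1221  0.2317] rv [-2.5279 -1.8542 -0.0202] F [ 0.6 -0.  -2. ] w 0.0357 t 5.05
[[307.  249.2  41.5]
 [312.  309.2  45.2]
 [305.8 255.8  47.6]
 [311.8 247.2  37.4]
 [316.  312.8  49.8]]
[-0.45  0.2   2.1 ]
[-0.14  4.71  2.11]
TCP [ 0.6224 -0.1223  0.232 ] rv [-2.5283 -1.8542 -0.0204] F [-0.6  0.1 -1.5] w 0.0359 t 5.1
[[306.8 249.   41.5]
 [313.  305.8  38.6]
 [308.  256.5  49. ]
 [308.  240.2  38.3]
 [311.8 247.2  37.6]]
[-0.47  0.2   2.12]
[-0.07  4.46  2.13]
```

View pics/w6c.png

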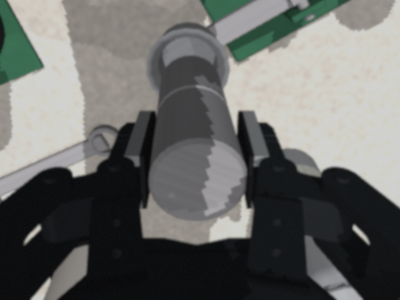

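Rim centre is at full frame (307,248) and the foot is 3–4 mm to its right. Correcting with a slight levelling turn, then descending.

>>> jog_arm --increments '[0,-0.01,0,-0.3,0.1,0,1,0,0,0,0,0,1,1,0,0,0,0,0,1,1,0,0,0,0,0,0,1]'

```text
clock: 5.55
position: [0.6225, -0.1258, 0.2104]
orientation: [2.533, 1.857, 0.007]
force: [-0.1, 0.7, -0.7]
width: 0.0358
```

```bash
python3 go.py .6198 -.1236 .19;python3 - <<'E'
from foot import *
n="w7";snap(n);im=cv2.imread(f"pics/{n}.png");C=circ(im,(312,246),37,50,75,10);print(np.round(C,1))
for r in C[:2]:print(rel(n,r[:2],.077,.134))
E
```

```text
P [ 0.6225 -0.1258  0.2104] F [-0.1  0.7 -0.7] T [ 0.05 -0.01 -0.03] w 0.0358 t 5.55 z [ 0.0037  0.002  -1.    ] x [0.301 0.954 0.003]
level turn [ 0.003  -0.0031  0.    ]
shift cm [ 0.12 -0.33  2.04]
TCP [ 0.6225 -0.1258  0.2104] rv [2.533  1.8574 0.0066] F [-0.1  0.7 -0.7] w 0.0358 t 5.55
[[315.  259.   44.8]
 [314.5 254.   47. ]
 [320.2 257.   40.4]
 [316.5 245.8  38.6]
 [313.5 264.   49.6]]
[0.06 0.04 0.01]
[ 0.03 -0.28  0.01]
```

>>> jog_arm --increments '[0,0,0,0,0,0.8,1,0,0,0,0,0,0.8,1,0,0,0,0,0,0,1]'

```text
clock: 5.9
position: [0.6229, -0.1256, 0.194]
orientation: [2.533, 1.857, 0.008]
force: [-0.4, 0.1, -1.6]
width: 0.0356
```

>>> jog_arm --increments '[0,0,0,0,0,0.7,1,0,0,0,0,0,0.5,1,0,0,0,0,0,0,1]'

```text
clock: 6.2
position: [0.6227, -0.1245, 0.1807]
orientation: [-2.532, -1.858, -0.008]
force: [-0.8, 0.7, -1.4]
width: 0.0356
```

```bash
python3 go.py
```

```text
P [ 0.6227 -0.1245  0.1807] F [-0.8  0.7 -1.4] T [0.25 0.12 0.05] w 0.0356 t 6.2 z [ 0.0035  0.004  -1.    ] x [0.3   0.954 0.005]
level turn [ 0.0022 -0.0049  0.    ]
```

>>> jog_arm --increments '[0,0,0,0,0,0.3,1,0,0,0,0,0,0,1]'

```text
clock: 6.4
position: [0.6228, -0.1243, 0.1774]
orientation: [-2.531, -1.858, -0.008]
force: [-0.6, 1.5, -1.7]
width: 0.036
```

>>> jog_arm --increments '[0,0,0,0,0,0.3,1,0,0,0,0,0,0,1]'

```text
clock: 6.6
position: [0.6229, -0.1249, 0.1748]
orientation: [-2.533, -1.858, -0.009]
force: [-2.2, -0.2, -1.0]
width: 0.0353
```

>>> jog_arm --increments '[0,0,0,0,0,0.2,1,0,0,0,0,0,0,1]'

```text
clock: 6.8
position: [0.6233, -0.1259, 0.1744]
orientation: [2.533, 1.857, 0.01]
force: [-2.5, 1.6, -0.5]
width: 0.0354
```

>>> jog_arm --increments '[0,0,0,0,0,0.2,1,0,0,0,0,0,0,1]'

```text
clock: 7.0
position: [0.6235, -0.1265, 0.1741]
orientation: [2.533, 1.856, 0.012]
force: [-3.7, 2.0, -0.0]
width: 0.0357
```

Contact felt at the floor. Opening and rising straight up.

>>> jog_arm --increments '[0,0,0,0,0,-0.1,0.5,0,0,0,0,0,0,0.2,0,0,0,0,0,0,0,0,0,0,0,0,0,0,0,0,0,0,0,0,0]'

```text
clock: 7.5
position: [0.6244, -0.1272, 0.1751]
orientation: [2.531, 1.853, 0.014]
force: [0.8, 0.4, -0.4]
width: 0.0853
```

>>> jog_arm --increments '[0,0,0,0,0,-3,0,0,0,0,0,0,-4,0,0,0,0,0,0,-4,0,0,0,0,0,0,-3,0,0,0,0,0,0,0,0]'

```text
clock: 8.0
position: [0.6224, -0.1272, 0.3186]
orientation: [2.532, 1.854, 0.009]
force: [0.2, 0.3, -0.0]
width: 0.0858
```

```bash
python3 go.py .454 .04 .30; python3 - <<'E'
from h import *
for n in("scene","top"):cv2.imwrite(f"pics/{n}1.png",read_camera(n)[:,:,::-1])
a=cv2.imread("pics/scene1.png");b=cv2.imread("pics/scene0.png")
t=cv2.imread("pics/top1.png")
cv2.imwrite("pics/s1.png",np.hstack([cv2.resize(a[170:290,230:390],(440,330),interpolation=2),cv2.resize(t[195:315,290:440],(360,288),interpolation=2).__class__(np.vstack([cv2.resize(t[195:315,290:440],(360,288),interpolation=2),np.zeros((42,360,3),np.uint8)])) if 0 else cv2.resize(t[195:330,300:447],(360,330),interpolation=2)]))
E
```

```text
P [ 0.6224 -0.1272  0.3186] F [ 0.2  0.3 -0. ] T [0.   0.05 0.01] w 0.0858 t 8.0 z [ 6.7e-03  9.0e-04 -1.0e+00] x [0.302 0.953 0.003]
level turn [ 0.0061 -0.0028  0.    ]
shift cm [ 10.85 -21.11   1.76]
```

View pics/s1.png

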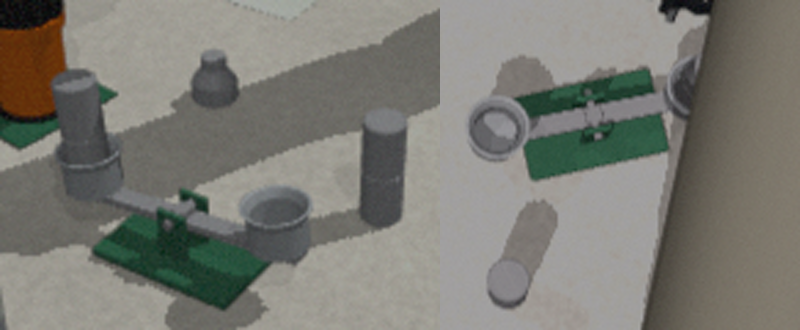

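Barrel 2 stands in cup B (the lower cup), and cup A is up. Next is barrel 1.

>>> jog_arm --increments '[0,0,0,2.2,-4.2,0.2,0,0,0,0,2.2,-4.2,0.2,0,0,0,0,2.2,-4.2,0.2,0,0,0,0,2.2,-4.2,0.2,0,0,0,0,1.5,-3,0.2,0]'

```text
clock: 8.6
position: [0.4574, 0.0332, 0.2937]
orientation: [-2.537, -1.849, 0.02]
force: [0.4, 0.6, -0.1]
width: 0.086
```

>>> jog_arm --increments '[0,0,0,0,0,0,0]'

```text
clock: 8.7
position: [0.4544, 0.0365, 0.2921]
orientation: [-2.529, -1.855, 0.024]
force: [0.8, -0.1, -0.2]
width: 0.0853
```

```bash
python3 - <<'E'
from foot import *
n="w8";snap(n);c=cal(n);im=cv2.imread(f"pics/{n}.png");print("pred",proj(c,[.453,.04,.096]))
C=circ(im,proj(c,[.453,.04,.096]),19,26,60,8);print(np.round(C,1))
t=get_calibration("top");sc=get_calibration("scene")
for r in C[:3]:print(onz(c,r[:2],.096).round(4),tri([ray(c,r[:2]),ray(t,(327.5,306))])[0].round(4),tri([ray(c,r[:2]),ray(sc,(230+384/2.75,170+122/2.75))])[0].round(4))
E
```

```text
TCP [0.4544 0.0365 0.2921] rv [-2.5294 -1.8552  0.0236] F [ 0.8 -0.1 -0.2] w 0.0853 t 8.7
pred [320.45261641 228.13685902]
[[315.5 226.8  23.3]
 [315.  203.2  19.2]
 [311.8 207.2  24.4]
 [321.2 205.   22.7]
 [316.8 258.2  22.9]]
[0.4508 0.0367 0.096 ] [0.4595 0.034  0.0644] [0.4509 0.0374 0.0931]
[0.4331 0.0419 0.096 ] [ 0.4732  0.0304 -0.0923] [0.4389 0.0361 0.0846]
[0.4353 0.0386 0.096 ] [ 0.4676  0.0299 -0.0445] [0.4399 0.0344 0.0848]
```

```bash
python3 go.py .451 .037 .130
```

```text
P [0.4554 0.0351 0.2921] F [ 0.8  0.1 -0.7] T [ 0.01  0.02 -0.04] w 0.0853 t 8.75 z [-0.0146 -0.0056 -0.9999] x [ 0.302  0.953 -0.01 ]
level turn [-0.0122  0.0097  0.    ]
shift cm [ 0.2  -0.28 16.22]
```

>>> jog_arm --increments '[-0.012,0.01,0,0.2,-0.3,1,0,0,0,0,0,0,4,0,0,0,0,0,0,4,0,0,0,0,0,0,3.5,0,0,0,0,0,0,0,0]'

```text
clock: 9.25
position: [0.454, 0.0344, 0.1608]
orientation: [2.537, 1.851, -0.002]
force: [-1.0, -0.9, 0.4]
width: 0.0854
```

```bash
python3 go.py .451 .037 .130
```

```text
P [0.454  0.0344 0.1608] F [-1.  -0.9  0.4] T [-0.05  0.06 -0.02] w 0.0854 t 9.25 z [-3.0e-04 -1.7e-03 -1.0e+00] x [ 0.305  0.952 -0.002]
level turn [ 0.0002  0.0017 -0.    ]
shift cm [ 0.16 -0.37  3.08]
```

>>> jog_arm --increments '[0,0,0,0.2,-0.4,1.3,0,0,0,0,0,0,1.4,0,0,0,0,0,0,0,0]'

```text
clock: 9.55
position: [0.4524, 0.0353, 0.1347]
orientation: [2.539, 1.846, -0.005]
force: [-0.3, -0.6, -0.1]
width: 0.0851
```

```bash
python3 go.py .451 .037 .130; python3 - <<'E'
from foot import *
n="w9";snap(n);c=cal(n);im=cv2.imread(f"pics/{n}.png");p=proj(c,[.451,.037,.096]);print("pred",p)
C=circ(im,p,43,54,75,8);print(np.round(C,1))
E
```

```text
P [0.4524 0.0353 0.1347] F [-0.3 -0.6 -0.1] T [-0.01 -0.04  0.06] w 0.0851 t 9.55 z [-0.0012 -0.0037 -1.    ] x [ 0.309  0.951 -0.004]
level turn [-0.0001  0.0039  0.    ]
shift cm [ 0.11 -0.19  0.47]
TCP [0.4524 0.0353 0.1347] rv [ 2.5394  1.8458 -0.005 ] F [-0.3 -0.6 -0.1] w 0.0851 t 9.55
pred [316.21331045 351.60417489]
[[315.  358.   53.8]
 [315.5 344.   49.6]
 [317.  353.2  49.4]
 [311.5 351.   46.3]
 [321.  349.5  44.1]]
```

Centred (about x 315). Closing.

>>> jog_arm --increments '[0,0,0,0,0,0.3,0.3,0,0,0,0,0,0,0.6,0,0,0,0,0,0,1,0,0,0,0,0,0,1,0,0,0,0,0,0,1]'

```text
clock: 10.1
position: [0.4553, 0.035, 0.1363]
orientation: [2.539, 1.843, 0.004]
force: [0.3, -0.1, -2.1]
width: 0.0353
```

>>> jog_arm --increments '[0,0,0,0,0,0,1,0,0,0,0,0,0,1]'

```text
clock: 10.3
position: [0.455, 0.035, 0.1361]
orientation: [2.539, 1.843, 0.004]
force: [0.3, -0.0, -3.2]
width: 0.0349
```

```bash
python3 go.py .5816 .0507 .26
```

```text
P [0.455  0.035  0.1361] F [ 0.3 -0.  -3.2] T [ 0.04 -0.05 -0.02] w 0.0349 t 10.3 z [ 0.0044 -0.0022 -1.    ] x [ 0.31   0.951 -0.001]
level turn [ 0.0048  0.0007 -0.    ]
shift cm [  5.41  11.61 -12.33]
```

>>> jog_arm --increments '[0,0,0,0,0,-3,1,0,0,0,0,0,-5,1,0,0,0,1,2.3,-4,1,0,0,0,1.6,3.6,-1,1,0,0,0,1.6,3.6,0,1]'

```text
clock: 10.8
position: [0.5559, 0.0457, 0.2701]
orientation: [2.541, 1.846, -0.002]
force: [0.2, 0.5, -2.2]
width: 0.0352
```

>>> jog_arm --increments '[0,0,0,1,2,0,1,0,0,0,0,0,0,1,0,0,0,0,0,0,1]'

```text
clock: 11.1
position: [0.5821, 0.0501, 0.2692]
orientation: [2.538, 1.847, -0.003]
force: [0.4, -0.4, -1.4]
width: 0.0353
```

```bash
python3 go.py .5816 .0507 .255; python3 - <<'E'
from foot import *
n="w10";snap(n);c=cal(n);im=cv2.imread(f"pics/{n}.png");p=proj(c,[.5816,.0507,.089]);print("pred",p)
C=circ(im,p,30,46,80,8);print(np.round(C,1))
for r in C[:3]:print(rel(n,r[:2],.089,.136))
X=np.array([.5816,.0507,.089]);print(np.ptp([proj(c,X+.0285*np.array([np.cos(a),np.sin(a),0])) for a in np.linspace(0,6.28,60)],axis=0)/2)
E
```

```text
P [0.5821 0.0501 0.2692] F [ 0.4 -0.4 -1.4] T [-0.07 -0.1   0.06] w 0.0353 t 11.1 z [ 0.    -0.003 -1.   ] x [ 0.308  0.951 -0.003]
level turn [ 0.0009  0.0028 -0.    ]
shift cm [ 0.04 -0.07  1.42]
TCP [0.5821 0.0501 0.2692] rv [ 2.5385  1.8467 -0.0027] F [ 0.4 -0.4 -1.4] w 0.0353 t 11.1
pred [315.42825496 233.15314865]
[[311.8 235.2  33.5]
 [315.8 289.8  39.3]
 [314.8 222.5  30.2]
 [315.5 284.8  37.4]
 [314.  228.2  36. ]]
[-0.19  0.1   4.42]
[0.1  4.51 4.42]
[ 0.03 -0.86  4.41]
[39.1565778  37.30330837]
```

>>> jog_arm --increments '[0,0.003,0,-0.1,0,1.2,1,0,0,0,0,0,1.5,1,0,0,0,0,0,0,1]'

```text
clock: 11.45
position: [0.5792, 0.0488, 0.2398]
orientation: [-2.539, -1.848, -0.0]
force: [-0.1, -1.3, -1.8]
width: 0.0346
```

```bash
cat > chk.py <<'E'
from foot import *
import sys
n,X,Y,Z,f=sys.argv[1],*map(float,sys.argv[2:6]);rr=float(sys.argv[6]) if len(sys.argv)>6 else .0285
snap(n);c=cal(n);im=cv2.imread(f"pics/{n}.png");p=proj(c,[X,Y,Z])
X=np.array([X,Y,Z]);e=np.ptp([proj(c,X+rr*np.array([np.cos(a),np.sin(a),0])) for a in np.linspace(0,6.28,60)],axis=0).mean()/2;print("pred",p,e)
for r in circ(im,p,e*.87,e*1.13,90,8):print(np.round(r,1),rel(n,r[:2],Z,f))
E
python3 go.py .5816 .0507 .23; python3 chk.py w11 .5816 .0507 .089 .136
```

```text
P [0.5792 0.0488 0.2398] F [-0.1 -1.3 -1.8] T [0.03 0.02 0.01] w 0.0346 t 11.45 z [-5.0e-04  1.1e-03 -1.0e+00] x [0.308 0.951 0.001]
level turn [-0.0008 -0.0009  0.    ]
shift cm [0.25 0.17 0.98]
TCP [0.5792 0.0488 0.2398] rv [-2.5395e+00 -1.8476e+00 -4.0000e-04] F [-0.1 -1.3 -1.8] w 0.0346 t 11.45
pred [317.70925702 250.58307762] 42.312965564067696
[315.8 288.2  38.1] [0.1  2.83 1.6 ]
[313.2 253.   37.3] [-0.06  0.28  1.6 ]
[315.2 297.2  46.8] [0.07 3.51 1.6 ]
[314.  247.8  37.1] [-0.01 -0.08  1.6 ]
[314.  240.8  37.4] [-0.01 -0.56  1.6 ]
```

>>> jog_arm --increments '[0,0,0,0.1,0.2,0.8,1,0,0,0,0,0,0.8,1,0,0,0,0,0,0,1]'

```text
clock: 11.8
position: [0.5818, 0.049, 0.2247]
orientation: [-2.54, -1.848, -0.004]
force: [0.4, -0.3, -2.3]
width: 0.0351
```

>>> jog_arm --increments '[0,0,0,0,0,0.7,1,0,0,0,0,0,0.7,1,0,0,0,0,0,0,1]'

```text
clock: 12.1
position: [0.5828, 0.0489, 0.2105]
orientation: [2.54, 1.847, 0.008]
force: [1.3, -0.1, -1.4]
width: 0.0348
```

```bash
python3 go.py .5816 .0507 .191
```

```text
P [0.5828 0.0489 0.2105] F [ 1.3 -0.1 -1.4] T [-0.2  -0.32 -0.09] w 0.0348 t 12.1 z [ 0.005   0.0022 -1.    ] x [0.308 0.951 0.004]
level turn [ 0.0041 -0.0037  0.    ]
shift cm [ 0.12 -0.18  1.95]
```

>>> jog_arm --increments '[0,0,0,0,-0.1,0.7,1,0,0,0,0,0,0.6,1,0,0,0,0,0,0,1]'

```text
clock: 12.4
position: [0.5829, 0.0495, 0.1972]
orientation: [2.539, 1.846, 0.012]
force: [2.6, -1.2, -1.8]
width: 0.0355
```

```bash
python3 go.py .5816 .0507 .191;python3 - <<'E'
from h import *
cv2.imwrite("pics/scene2.png",read_camera("scene")[:,:,::-1])
E
```

```text
P [0.5829 0.0495 0.1972] F [ 2.6 -1.2 -1.8] T [-0.31 -0.58  0.03] w 0.0355 t 12.4 z [ 0.0079  0.0027 -1.    ] x [0.308 0.951 0.005]
level turn [ 0.0067 -0.005   0.    ]
shift cm [ 0.07 -0.16  0.62]
```

>>> jog_arm --increments '[0,0,0,0,0.15,0,1,0,0,0,0,0,0.4,1,0,0,0,0,0,0,1]'

```text
clock: 12.75
position: [0.5841, 0.0486, 0.193]
orientation: [2.539, 1.846, 0.01]
force: [1.3, -0.8, -1.3]
width: 0.0351
```

>>> jog_arm --increments '[0,0,0,0,0,0.2,1,0,0,0,0,0,0,1]'

```text
clock: 12.95
position: [0.5842, 0.0484, 0.1909]
orientation: [2.539, 1.846, 0.01]
force: [1.9, -0.7, -1.6]
width: 0.0355
```

```bash
python3 go.py .5816 .0507 .191
```

```text
P [0.5842 0.0484 0.1909] F [ 1.9 -0.7 -1.6] T [-0.26 -0.35  0.02] w 0.0355 t 12.95 z [ 0.0068  0.0019 -1.    ] x [0.309 0.951 0.004]
level turn [ 0.0059 -0.0039  0.    ]
shift cm [ 0.14 -0.32 -0.01]
```

>>> jog_arm --increments '[0,0,0,0,0.1,0.2,1,0,0,0,0,0,0,1]'

```text
clock: 13.15
position: [0.585, 0.048, 0.1887]
orientation: [2.54, 1.846, 0.01]
force: [1.1, -0.8, -1.7]
width: 0.0349
```

>>> jog_arm --increments '[0,0,0,0,0,0,0.5,0,0,0,0,0,0,0.2,0,0,0,0,0,0,0,0,0,0,0,0,0,0,0,0,0,0,0,0,0]'

```text
clock: 13.65
position: [0.5849, 0.0486, 0.1891]
orientation: [2.54, 1.847, 0.01]
force: [-0.2, -0.4, -0.4]
width: 0.0853
```

>>> jog_arm --increments '[0,0,0,0,0,-3,0,0,0,0,0,0,-4,0,0,0,0,0,0,-4,0,0,0,0,0,0,-3,0,0,0,0,0,0,0,0]'

```text
clock: 14.15
position: [0.5831, 0.0483, 0.3335]
orientation: [2.541, 1.848, 0.006]
force: [-0.1, 0.0, 0.2]
width: 0.0856
```

```bash
python3 go.py; python3 - <<'E'
from snap import *
snap("w12");cv2.imwrite("pics/scene3.png",read_camera("scene")[:,:,::-1])
a=cv2.imread("pics/scene3.png");b=cv2.imread("pics/scene1.png");w=cv2.imread("pics/w12.png")
A=cv2.resize(a[170:290,230:390],(400,300),interpolation=2);B=cv2.resize(b[170:290,230:390],(400,300),interpolation=2)
W=cv2.resize(w,(400,300));S=cv2.resize(a,(400,300))
cv2.imwrite("pics/m3.png",np.vstack([np.hstack([A,B]),np.hstack([W,S])]))
E
```

```text
P [0.5831 0.0483 0.3335] F [-0.1  0.   0.2] T [-0.   -0.03 -0.01] w 0.0856 t 14.15 z [ 0.0031  0.0022 -1.    ] x [0.308 0.951 0.003]
level turn [ 0.0023 -0.003   0.    ]
TCP [0.5831 0.0483 0.3335] rv [2.5406 1.8478 0.006 ] F [-0.1  0.   0.2] w 0.0856 t 14.15
```

View pics/m3.png

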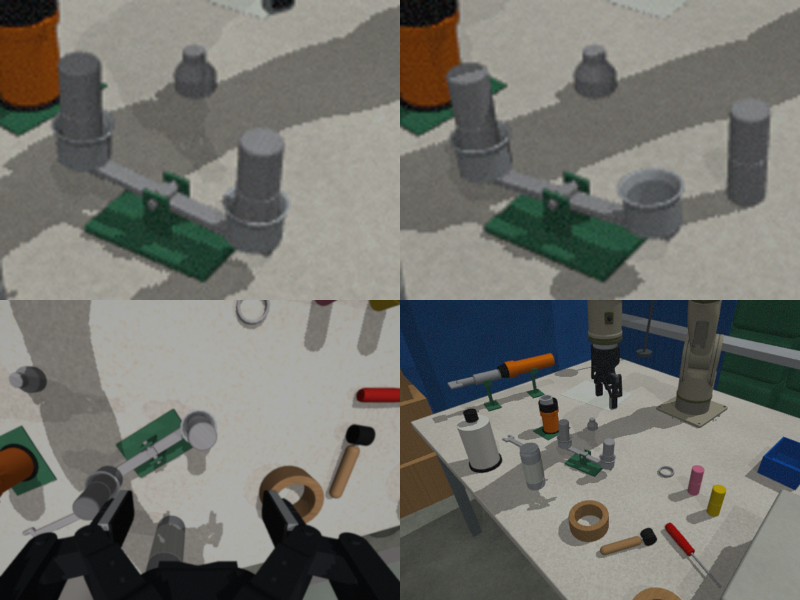

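Mosaic, left after and right before: cup B's rim rose (y 138→125) and cup A's dropped (190→205). Both barrels stand in their cups, so barrel 1 in cup A is the heavy one. Planning a grasp tilted to match the beam.

```bash
cat > aim.py <<'E'
from foot import *
def turn(zd,s=None):
    s=s or read_state();Rm=R.from_rotvec(s["orientation"]).as_matrix();zd=np.array(zd)/np.linalg.norm(zd)
    v=Rm.T@zd;ax=np.cross([0,0,1],v);print("turn",ax.round(4),"P",s["position"].round(4),"F",s["force"].round(1),"z",Rm[:,2].round(4));return Rm,s
E
python3 - <<'E'
from aim import *
c=cal("w12");im=cv2.imread("pics/w12.png")
p=proj(c,[.5798,.058,.137]);print(p)
C=circ(im,p,17,32,50,8);print(np.round(C,1))
for r in C[:3]:
    X=onz(c,r[:2],.137);print(X.round(4),r[2]/np.linalg.norm(proj(c,X+c["pose"][:3,0]*.018)-r[:2]))
sc=get_calibration("scene");st=cv2.imread("pics/scene3.png")
# barrel top in scene: crop (261,139)
su=(230+261/2.5,170+139/2.5);print("scene",onz(sc,su,.137).round(4))
for r in C[:2]:print(tri([ray(c,r[:2]),ray(sc,su)]))
turn([.0186,-.0777,-.997])
E
```

```text
[324.28348591 219.54570797]
[[324.2 218.   22.9]
 [317.5 203.2  26. ]
 [319.2 217.5  27.8]
 [322.2 206.8  31. ]
 [316.8 208.2  30.9]]
[0.5786 0.0583 0.137 ] 0.972433371531964
[0.566 0.057 0.137] 1.0895300463729698
[0.5771 0.0548 0.137 ] 1.179938874796643
scene [0.5788 0.0596 0.137 ]
(array([0.57848593, 0.05865168, 0.13649048]), [np.float64(0.00042419257223492323), np.float64(0.0004241925722347887)])
(array([0.56967555, 0.05422313, 0.12904337]), [np.float64(0.002865212652535524), np.float64(0.0028652126525355757)])
turn [-0.0439 -0.0686  0.    ] P [0.5821 0.0483 0.3295] F [-0.5  0.8 -0.6] z [-0.002   0.0011 -1.    ]
```

>>> jog_arm --increments '[-0.044,-0.069,0,1.5,-0.9,3,0,0,0,0,0,0,1.5,0,0,0,0,0,0,0,0]'

```text
clock: 14.55
position: [0.5772, 0.0638, 0.2799]
orientation: [2.48, 1.802, -0.054]
force: [-0.5, -0.3, -0.3]
width: 0.0855
```

```bash
cat > a2.py <<'E'
from aim import *
import sys
Rm,s=turn([.0186,-.0777,-.997])
T=np.array([.5778,.0615,.1744]);print("shift",(Rm.T@(T-s["position"])*100).round(2),"w",s["width"],s["clock"])
E
python3 a2.py
```

```text
turn [-0.0013  0.005   0.    ] P [0.5772 0.0638 0.2799] F [-0.5 -0.3 -0.3] z [ 0.0158 -0.0821 -0.9965]
shift [ 0.58 -0.3  10.53] w 0.08553898852322896 14.55
```

>>> jog_arm --increments '[0,0.005,0,0.5,-0.3,2.5,0,0,0,0,0,0,2.5,0,0,0,0,0,0,2.5,0,0,0,0,0,0,0,0]'

```text
clock: 14.95
position: [0.5761, 0.0634, 0.201]
orientation: [2.484, 1.805, -0.053]
force: [-1.0, -0.7, 0.1]
width: 0.0852
```

```bash
python3 a2.py
```

```text
turn [-0.0051  0.001   0.    ] P [0.5761 0.0634 0.201 ] F [-1.  -0.7  0.1] z [ 0.0134 -0.0771 -0.9969]
shift [0.06 0.12 2.67] w 0.08515141000846617 14.95
```

>>> jog_arm --increments '[-0.005,0,0,0,0.1,1.2,0,0,0,0,0,0,1.2,0,0,0,0,0,0,0,0]'

```text
clock: 15.25
position: [0.5784, 0.0608, 0.1774]
orientation: [2.481, 1.802, -0.046]
force: [0.4, -0.4, -0.7]
width: 0.0855
```

```bash
python3 a2.py; python3 - <<'E'
from aim import *
n="w13";snap(n);c=cal(n);im=cv2.imread(f"pics/{n}.png");X=[.5785,.0585,.1365];p=proj(c,X);print(p,circ(im,p,44,54,75,8)[:4])
E
```

```text
turn [ 0.0015  0.0001 -0.    ] P [0.5784 0.0608 0.1774] F [ 0.4 -0.4 -0.7] z [ 0.0199 -0.0783 -0.9967]
shift [ 0.07 -0.09  0.3 ] w 0.08547720435640033 15.25
TCP [0.5784 0.0608 0.1774] rv [ 2.481   1.8016 -0.0458] F [ 0.4 -0.4 -0.7] w 0.0855 t 15.25
[314.39757561 349.81750325] [(np.float32(313.75), np.float32(359.5), np.float32(53.85)), (np.float32(314.5), np.float32(354.25), np.float32(48.7)), (np.float32(318.0), np.float32(350.5), np.float32(44.125)), (np.float32(309.5), np.float32(353.25), np.float32(46.3))]
```

Well centred. Closing, then lifting along the barrel's axis.

>>> jog_arm --increments '[0,0,0,0,0,0.2,0.3,0,0,0,0,0,0,0.6,0,0,0,0,0,0,1,0,0,0,0,0,0,1,0,0,0,0,0,0,1]'

```text
clock: 15.8
position: [0.5798, 0.0608, 0.1786]
orientation: [2.48, 1.8, -0.04]
force: [-0.1, -0.4, -0.4]
width: 0.0353
```

>>> jog_arm --increments '[0,0,0,0,0,0,1,0,0,0,0,0,0,1]'

```text
clock: 16.0
position: [0.5797, 0.0608, 0.1785]
orientation: [2.48, 1.801, -0.04]
force: [0.1, 0.8, -2.1]
width: 0.0351
```

```bash
python3 a2.py
```

```text
turn [ 0.0048 -0.0022  0.    ] P [0.5797 0.0608 0.1785] F [ 0.1  0.8 -2.1] z [ 0.0239 -0.0771 -0.9967]
shift [ 0.04 -0.22  0.4 ] w 0.035067682886663225 16.0
```

>>> jog_arm --increments '[0.015,0.023,0,-0.32,0.2,-0.5,1,0.015,0.023,0,-0.32,0.2,-0.5,1,0.01,0.02,0,-0.28,0.2,-0.5,1,0,0,0,0,0,0,1]'

```text
clock: 16.4
position: [0.5824, 0.0488, 0.1938]
orientation: [2.539, 1.842, 0.005]
force: [-0.5, -0.7, -1.7]
width: 0.0351
```

```bash
python3 go.py
```

```text
P [0.5824 0.0488 0.1938] F [-0.5 -0.7 -1.7] T [-0.13  0.07 -0.03] w 0.0351 t 16.4 z [ 0.0054 -0.0024 -1.    ] x [ 0.31   0.951 -0.001]
level turn [ 0.0059  0.0006 -0.    ]
```

>>> jog_arm --increments '[0.005,0,0,0,0,-1.5,1,0,0,0,0,0,-2.5,1,0,0,0,0,0,-4,1,0,0,0,0,0,-5,1,0,0,0,-1,0.5,-3.5,1]'

```text
clock: 16.9
position: [0.5811, 0.0418, 0.3565]
orientation: [-2.536, -1.847, 0.018]
force: [1.7, 0.3, -2.9]
width: 0.0353
```

>>> jog_arm --increments '[0,0,0,-3,1.5,-1,1,0,0,0,-4.4,2.1,0,1,0,0,0,-4.4,2.1,0,1,0,0,0,-4.4,2.1,0,1,0,0,0,-4.4,2.1,0,1]'

```text
clock: 17.4
position: [0.617, -0.1787, 0.3727]
orientation: [-2.518, -1.873, 0.001]
force: [1.0, 0.5, -2.3]
width: 0.0349
```

>>> jog_arm --increments '[0,0,0,-4.4,2.1,0,1,0,0,0,-4.4,2.1,0,1,0,0,0,-2,1,0,1,0,0,0,0,0,0,1]'

```text
clock: 17.8
position: [0.6349, -0.3065, 0.3688]
orientation: [-2.522, -1.865, 0.008]
force: [-0.2, 0.5, -2.2]
width: 0.035
```

```bash
python3 go.py .633 -.335 .36; python3 - <<'E'
from aim import *
snap("w14");c=cal("w14");im=cv2.imread("pics/w14.png");p=proj(c,[.557,-.31,.15]);print(p)
X=np.array([.557,-.31,.15])
for rr in(.0255,.0195,.0375):
    e=np.ptp([proj(c,X+rr*np.array([np.cos(a),np.sin(a),0])) for a in np.linspace(0,6.28,60)],axis=0)/2
    print(rr,e,np.round(circ(im,p,e.mean()*.92,e.mean()*1.08,100,8)[:3],1))
cv2.imwrite("pics/scene4.png",read_camera("scene")[:,:,::-1]);cv2.imwrite("pics/top4.png",read_camera("top")[:,:,::-1])
E
```

```text
P [ 0.6349 -0.3065  0.3688] F [-0.2  0.5 -2.2] T [ 0.06 -0.01 -0.04] w 0.035 t 17.8 z [-7.4e-03  9.0e-04 -1.0e+00] x [ 0.293  0.956 -0.001]
level turn [-0.0073  0.0013  0.    ]
shift cm [-2.78  0.66  0.88]
TCP [ 0.6349 -0.3065  0.3688] rv [-2.5219 -1.8648  0.0084] F [-0.2  0.5 -2.2] w 0.035 t 17.8
[280.74480279 130.11722976]
0.0255 [32.99975931 34.18881026] [[279.  131.   31.9]
 [284.2 120.2  36.1]
 [272.2 133.   31.4]]
0.0195 [25.23447953 26.14209504] [[280.5 132.   26.1]
 [278.8 138.2  27.4]
 [273.2 130.   26.5]]
0.0375 [48.52593745 50.29009802] [[286.2 123.   48.4]
 [279.5 125.   47.4]
 [274.  124.8  48.2]]
```

```bash
cat > held.py <<'E'
from aim import *
# apparent tool-frame xy of held barrel top (tool z .042) using camera pose fixed in tool
def held(n):
    im=cv2.imread(f"pics/{n}.png");c=cal(n)
    M=np.array([[1,-.001,.002],[0,.95,.313],[-.002,-.313,.95]]);o=np.array([.0012,-.0803,-.069])
    cc=dict(c);P=np.eye(4);P[:3,:3]=M;P[:3,3]=o;cc["pose"]=P
    p=proj(cc,[0,0,.042])
    X=np.array([0,0,.042]);e=np.ptp([proj(cc,X+.018*np.array([np.cos(a),np.sin(a),0])) for a in np.linspace(0,6.28,60)],axis=0)/2
    print("pred",p,e)
    for r in circ(im,p,e.mean()*.9,e.mean()*1.1,80,8)[:4]:
        print(np.round(r,1),onz(cc,r[:2],.042).round(4))
if __name__=="__main__":
    import sys;held(sys.argv[1])
E
python3 held.py w14; python3 held.py w10; python3 - <<'E'
from aim import *
c=cal("w14")
for uv in((280.5,132),(279,131)):print(onz(c,uv,.15).round(4))
t=get_calibration("top");sc=get_calibration("scene");print(tri([ray(c,(280,131.5)),ray(sc,(234,156))])[0].round(4),tri([ray(c,(280,131.5)),ray(t,(504,254))])[0].round(4))
im=cv2.imread("pics/w14.png");A=cv2.resize(im[60:200,200:360],(480,420),interpolation=2)
for u,v,r in((280.5,132,26.1),(279,131,31.9)):cv2.circle(A,(int((u-200+.5)*3),int((v-60+.5)*3)),int(r*3),(0,0,255) if r<30 else (0,255,0),1)
cv2.imwrite("pics/ring.png",np.hstack([A,cv2.resize(im[240:480,180:460],(490,420),interpolation=2)])[:, :800])
E
```

```text
pred [312.45754892 350.70323974] [49.33728878 41.66658667]
[316.2 343.   47.9] [ 0.0014 -0.0033  0.042 ]
[314.5 333.8  49.3] [ 0.0008 -0.0072  0.042 ]
[316.5 376.5  47.1] [0.0015 0.0115 0.042 ]
[321.  340.8  43.8] [ 0.0031 -0.0043  0.042 ]
pred [312.45754892 350.70323974] [49.33728878 41.66658667]
[316.  337.5  49. ] [ 0.0013 -0.0056  0.042 ]
[315.2 343.   48.2] [ 0.001  -0.0033  0.042 ]
[310.5 337.   43.6] [-0.0007 -0.0058  0.042 ]
[315.5 380.2  43.5] [0.0011 0.0132 0.042 ]
[ 0.5583 -0.3106  0.15  ]
[ 0.5572 -0.3115  0.15  ]
[ 0.5566 -0.3103  0.1474] [ 0.5573 -0.3109  0.1549]
```

View pics/ring.png

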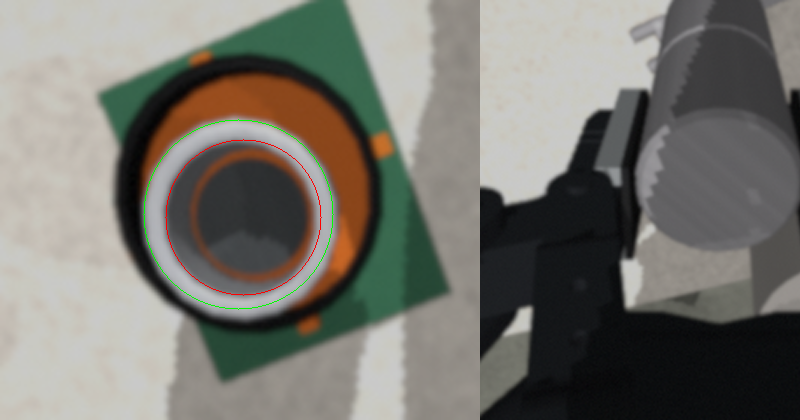

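The bore fit (red) sits on the inner rim at about (280.4,131.8). The held barrel's top is at about (316,343). Moving above the bore.

>>> jog_arm --increments '[-0.007,0.001,0,-1.4,-3.4,1,1,0,0,0,-1.4,-3.4,2,1,0,0,0,0,0,2,1,0,0,0,0,0,0,1]'

```text
clock: 18.35
position: [0.5633, -0.3001, 0.3175]
orientation: [-2.507, -1.889, -0.009]
force: [0.2, 0.7, -2.8]
width: 0.0351
```

```bash
cat > ringm.py <<'E'
from held import *
import sys
n=sys.argv[1]
for k in range(3):
    snap(f"{n}_{k}");c=cal(f"{n}_{k}");im=cv2.imread(f"pics/{n}_{k}.png");s=read_state();Rm=R.from_rotvec(s["orientation"]).as_matrix();P=s["position"]
    X=np.array([.558,-.311,.15]);p=proj(c,X)
    for rr in(.0255,.0195):
        e=np.ptp([proj(c,X+rr*np.array([np.cos(a),np.sin(a),0])) for a in np.linspace(0,6.28,60)],axis=0).mean()/2
        for r in circ(im,p,e*.93,e*1.07,80,8)[:2]:
            Y=onz(c,r[:2],.15);print(rr,np.round(r,1),Y.round(4),"shift",((Rm.T@(Y-P))[:2]*100-[.14,-.33]).round(2))
E
python3 ringm.py w15; python3 go.py .5608 -.3133 .29
```

```text
TCP [ 0.5633 -0.3001  0.3175] rv [-2.5066 -1.8886 -0.009 ] F [ 0.2  0.7 -2.8] w 0.0351 t 18.35
0.0255 [294.  238.5  36.4] [ 0.559  -0.3123  0.15  ] shift [-1.47  0.15]
0.0255 [315.2 294.2  37.8] [ 0.6045 -0.31    0.15  ] shift [-0.    4.47]
0.0195 [293.5 237.5  27.4] [ 0.5582 -0.3124  0.15  ] shift [-1.51  0.08]
0.0195 [286.8 235.5  28.8] [ 0.5555 -0.3164  0.15  ] shift [-1.97 -0.07]
TCP [ 0.5637 -0.3008  0.3193] rv [-2.5084 -1.8892 -0.0098] F [ 0.9 -0.1 -1.7] w 0.0353 t 18.4
0.0255 [294.5 236.5  35.6] [ 0.5588 -0.3127  0.15  ] shift [-1.45  0.02]
0.0255 [315.2 293.5  37. ] [ 0.6055 -0.311   0.15  ] shift [-0.01  4.46]
0.0195 [294.8 236.8  28. ] [ 0.5591 -0.3126  0.15  ] shift [-1.43  0.04]
0.0195 [287.2 235.   28. ] [ 0.5564 -0.3172  0.15  ] shift [-1.95 -0.09]
TCP [ 0.5644 -0.3015  0.3205] rv [2.5091 1.8891 0.0107] F [-0.4 -1.1 -1.3] w 0.0354 t 18.45
0.0255 [295.8 234.5  35.8] [ 0.559  -0.3125  0.15  ] shift [-1.38 -0.03]
0.0255 [302.5 187.5  37. ] [ 0.5285 -0.2984  0.15  ] shift [-0.87 -3.35]
0.0195 [296.  235.2  28.6] [ 0.5596 -0.3125  0.15  ] shift [-1.37  0.02]
0.0195 [288.5 231.8  28.3] [ 0.5556 -0.3167  0.15  ] shift [-1.88 -0.24]
P [ 0.5648 -0.302   0.3209] F [ 0.4  0.8 -2.1] T [0.01 0.03 0.03] w 0.0347 t 18.5 z [ 0.0067  0.0027 -1.    ] x [0.277 0.961 0.004]
level turn [ 0.0057 -0.0044  0.    ]
shift cm [-1.21 -0.09  3.09]
```

>>> jog_arm --increments '[0,0,0,-1.3,0,0.5,1,0,0,0,0,0,0.5,1,0,0,0,0,0,0,1,0,0,0,0,0,0,1,0,0,0,0,0,0,1]'

```text
clock: 19.0
position: [0.5633, -0.3156, 0.3125]
orientation: [2.504, 1.888, 0.013]
force: [0.6, -1.4, -2.4]
width: 0.035
```

```bash
python3 ringm.py w16; python3 go.py .5608 -.3133 .29
```

```text
TCP [ 0.5633 -0.3156  0.3125] rv [2.5039 1.8879 0.0128] F [ 0.6 -1.4 -2.4] w 0.035 t 19.0
0.0255 [316.5 232.   36.5] [ 0.5583 -0.312   0.15  ] shift [ 0.03 -0.4 ]
0.0255 [315.5 294.5  38. ] [ 0.6035 -0.3257  0.15  ] shift [-0.05  4.32]
0.0195 [316.5 233.8  29.8] [ 0.5595 -0.3123  0.15  ] shift [ 0.03 -0.27]
0.0195 [326.8 231.8  27. ] [ 0.5601 -0.3053  0.15  ] shift [ 0.72 -0.41]
TCP [ 0.5633 -0.3156  0.3125] rv [2.5039 1.8879 0.0129] F [-0.  -0.6 -2.2] w 0.0353 t 19.05
0.0255 [316.5 233.   37.2] [ 0.559  -0.3122  0.15  ] shift [ 0.02 -0.32]
0.0255 [315.2 294.5  38. ] [ 0.6035 -0.3259  0.15  ] shift [-0.07  4.33]
0.0195 [316.8 232.5  28.7] [ 0.5587 -0.312   0.15  ] shift [ 0.04 -0.36]
0.0195 [332.2 206.2  27.9] [ 0.544  -0.2971  0.15  ] shift [ 1.06 -2.18]
TCP [ 0.5632 -0.3156  0.3125] rv [2.5038 1.8879 0.013 ] F [-0.2 -0.3 -1.5] w 0.0352 t 19.1
0.0255 [316.8 233.5  37.7] [ 0.5594 -0.3121  0.15  ] shift [ 0.04 -0.29]
0.0255 [315.8 294.   37.4] [ 0.6032 -0.3254  0.15  ] shift [-0.03  4.29]
0.0195 [316.5 232.2  28.7] [ 0.5585 -0.312   0.15  ] shift [ 0.02 -0.37]
0.0195 [331.8 206.   28.2] [ 0.5438 -0.2974  0.15  ] shift [ 1.03 -2.19]
P [ 0.5632 -0.3156  0.3126] F [-0.2 -0.  -1.6] T [ 0.01  0.   -0.03] w 0.035 t 19.15 z [ 1.000e-02  4.000e-04 -9.999e-01] x [0.275 0.961 0.003]
level turn [ 0.0096 -0.0031  0.    ]
shift cm [ 0.14 -0.32  2.25]
```

>>> jog_arm --increments '[0.005,0,0,0,-0.22,0.5,1,0,0,0,0,0,0.7,1,0,0,0,0,0,0,1,0,0,0,0,0,0,1,0,0,0,0,0,0,1]'

```text
clock: 19.65
position: [0.561, -0.3145, 0.2991]
orientation: [2.507, 1.892, 0.008]
force: [0.5, 0.3, -2.6]
width: 0.0351
```

```bash
python3 ringm.py w17|grep -v "shift \[.*[14]\.[0-9]*" ; python3 go.py .5608 -.3133 .29
```

```text
TCP [ 0.561  -0.3145  0.2991] rv [2.5074 1.8916 0.0077] F [ 0.5  0.3 -2.6] w 0.0351 t 19.65
0.0255 [316.  244.8  39.2] [ 0.5592 -0.3121  0.15  ] shift [-0.01  0.04]
0.0255 [315.5 293.8  37.2] [ 0.5929 -0.3221  0.15  ] shift [-0.04  3.56]
0.0195 [316.  244.5  30.5] [ 0.5591 -0.3121  0.15  ] shift [-0.01  0.02]
0.0195 [314.5 256.2  30. ] [ 0.5666 -0.3153  0.15  ] shift [-0.11  0.83]
TCP [ 0.561  -0.3145  0.2992] rv [2.5073 1.8914 0.0077] F [ 0.6  0.2 -3.1] w 0.0351 t 19.7
0.0255 [316.  243.8  38.6] [ 0.5586 -0.312   0.15  ] shift [-0.01 -0.03]
0.0255 [315.5 294.   37.5] [ 0.5932 -0.3222  0.15  ] shift [-0.05  3.58]
0.0195 [315.8 244.2  30.5] [ 0.5589 -0.3123  0.15  ] shift [-0.03  0.01]
0.0195 [314.5 255.8  29.7] [ 0.5664 -0.3152  0.15  ] shift [-0.11  0.8 ]
TCP [ 0.561  -0.3145  0.2993] rv [2.5071 1.8913 0.008 ] F [-0.3  0.3 -1.9] w 0.0351 t 19.75
0.0255 [316.  243.8  38.6] [ 0.5587 -0.3121  0.15  ] shift [-0.01 -0.02]
0.0255 [315.2 294.2  37.8] [ 0.5935 -0.3225  0.15  ] shift [-0.06  3.61]
0.0195 [316.  245.   31.1] [ 0.5596 -0.3123  0.15  ] shift [-0.01  0.06]
0.0195 [314.5 256.2  30. ] [ 0.5668 -0.3154  0.15  ] shift [-0.11  0.84]
P [ 0.561  -0.3146  0.2994] F [-0.7  0.5 -2.8] T [-0.01  0.02 -0.04] w 0.0354 t 19.8 z [ 0.0048  0.0021 -1.    ] x [0.275 0.962 0.003]
level turn [ 0.004  -0.0033  0.    ]
shift cm [ 0.11 -0.06  0.94]
```

Aligned. Descending gently and feeling.

>>> jog_arm --increments '[0,0,0,0,0,0.6,1,0,0,0,0,0,0.4,1,0,0,0,0,0,0,1,0,0,0,0,0,0,1]'

```text
clock: 20.2
position: [0.5611, -0.3146, 0.2885]
orientation: [2.507, 1.891, 0.008]
force: [-0.3, 0.6, -2.8]
width: 0.0349
```

>>> jog_arm --increments '[0,0,0,0,0,0.3,1,0,0,0,0,0,0,1,0,0,0,0,0,0,1]'

```text
clock: 20.5
position: [0.5608, -0.3143, 0.2851]
orientation: [2.508, 1.892, 0.008]
force: [-1.2, -0.3, -1.2]
width: 0.035
```

```bash
python3 go.py
```

```text
P [ 0.5608 -0.3143  0.2851] F [-1.2 -0.3 -1.2] T [ 0.12  0.25 -0.  ] w 0.035 t 20.5 z [ 0.0038  0.0029 -1.    ] x [0.275 0.962 0.004]
level turn [ 0.0029 -0.0038  0.    ]
```

>>> jog_arm --increments '[0,0,0,0,0,0.3,1,0,0,0,0,0,0,1]'

```text
clock: 20.7
position: [0.5607, -0.3142, 0.2819]
orientation: [-2.508, -1.892, -0.007]
force: [-1.3, 1.2, -2.5]
width: 0.0352
```

```bash
python3 go.py
```

```text
P [ 0.5607 -0.3142  0.2819] F [-1.3  1.2 -2.5] T [ 0.17  0.23 -0.03] w 0.0352 t 20.7 z [ 0.0035  0.003  -1.    ] x [0.275 0.962 0.004]
level turn [ 0.0025 -0.0039  0.    ]
```

>>> jog_arm --increments '[0,0,0,0.05,-0.08,0.5,1,0,0,0,0,0,0.5,1,0,0,0,0,0,0,1]'

```text
clock: 21.0
position: [0.5602, -0.3136, 0.2711]
orientation: [2.508, 1.892, 0.008]
force: [0.6, 0.6, -2.6]
width: 0.035
```

```bash
python3 go.py
```

```text
P [ 0.5602 -0.3136  0.2711] F [ 0.6  0.6 -2.6] T [ 0.01 -0.04 -0.03] w 0.035 t 21.0 z [ 0.0043  0.0025 -1.    ] x [0.275 0.962 0.004]
level turn [ 0.0034 -0.0036  0.    ]
```

>>> jog_arm --increments '[0,0,0,0,0,0.6,1,0,0,0,0,0,0.5,1,0,0,0,0,0,0,1]'

```text
clock: 21.3
position: [0.5603, -0.3136, 0.2589]
orientation: [2.508, 1.892, 0.008]
force: [0.6, -0.8, -2.1]
width: 0.0353
```

>>> jog_arm --increments '[0,0,0,0,0,0.4,1,0,0,0,0,0,0,1,0,0,0,0,0,0,1]'

```text
clock: 21.6
position: [0.5604, -0.3136, 0.2544]
orientation: [2.508, 1.892, 0.007]
force: [-0.1, 0.1, -1.8]
width: 0.035
```

```bash
python3 go.py
```

```text
P [ 0.5604 -0.3136  0.2544] F [-0.1  0.1 -1.8] T [ 0.07  0.03 -0.03] w 0.035 t 21.6 z [ 0.0042  0.0024 -1.    ] x [0.275 0.962 0.003]
level turn [ 0.0033 -0.0035  0.    ]
```

>>> jog_arm --increments '[0,0,0,0,0,0.3,1,0,0,0,0,0,0,1]'

```text
clock: 21.8
position: [0.5606, -0.3138, 0.2521]
orientation: [2.507, 1.891, 0.009]
force: [-0.7, 0.2, -3.0]
width: 0.0351
```

>>> jog_arm --increments '[0,0,0,0,0,0.3,1]'

```text
clock: 21.9
position: [0.5608, -0.3139, 0.25]
orientation: [2.506, 1.89, 0.01]
force: [-2.7, 1.4, 6.8]
width: 0.0353
```

>>> jog_arm --increments '[0,0,0,0,0,0.3,1]'

```text
clock: 22.0
position: [0.5609, -0.3139, 0.2476]
orientation: [2.506, 1.89, 0.011]
force: [-3.4, 1.1, 7.0]
width: 0.0354
```

>>> jog_arm --increments '[0,0,0,0,0,0.3,1]'

```text
clock: 22.1
position: [0.5609, -0.314, 0.2453]
orientation: [2.506, 1.89, 0.012]
force: [-4.6, 1.9, 5.9]
width: 0.0354
```

>>> jog_arm --increments '[0,0,0,0,-0.1,0.25,1]'

```text
clock: 22.2
position: [0.5602, -0.3138, 0.2435]
orientation: [2.505, 1.89, 0.013]
force: [-1.0, 0.7, 4.9]
width: 0.0351
```

>>> jog_arm --increments '[0,0,0,0,0,0.25,1]'

```text
clock: 22.3
position: [0.5607, -0.314, 0.2426]
orientation: [2.504, 1.888, 0.015]
force: [-4.1, 2.7, 19.4]
width: 0.0351
```

>>> jog_arm --increments '[0,0,0,0,0,0.25,1]'

```text
clock: 22.4
position: [0.5612, -0.3144, 0.2425]
orientation: [2.502, 1.887, 0.018]
force: [-6.5, 4.5, 21.3]
width: 0.0352
```

Hard stop at 21 N, with the foot at about 0.105 m, which is home. Relaxing, opening and rising.

>>> jog_arm --increments '[0.005,0,0,0,-0.05,-0.05,1,0,0,0,0,0,-0.05,1,0,0,0,0,0,0,1]'

```text
clock: 22.7
position: [0.5603, -0.3142, 0.2435]
orientation: [2.506, 1.889, 0.014]
force: [-0.3, 0.3, -2.3]
width: 0.0353
```

>>> jog_arm --increments '[0,0,0,0,0,0,0.5,0,0,0,0,0,0,0.2,0,0,0,0,0,0,0,0,0,0,0,0,0,0,0,0,0,0,0,0,0]'

```text
clock: 23.2
position: [0.5611, -0.3146, 0.2437]
orientation: [2.504, 1.888, 0.015]
force: [-0.1, 0.2, 0.5]
width: 0.0851
```

>>> jog_arm --increments '[0,0,0,0,0,-3,0,0,0,0,0,0,-4,0,0,0,0,0,0,-4,0,0,0,0,0,0,-4,0,0,0,0,0,0,0,0]'

```text
clock: 23.7
position: [0.5589, -0.3144, 0.398]
orientation: [2.506, 1.889, 0.012]
force: [0.3, -0.3, -0.4]
width: 0.0855
```

```bash
python3 go.py .5602 -.3136 .3; python3 - <<'E'
from aim import *
snap("w18");c=cal("w18");im=cv2.imread("pics/w18.png")
p=proj(c,[.559,-.312,.201]);print(p)
for r in circ(im,p,20,45,60,8)[:4]:
    print(np.round(r,1),"r for z=.201:",np.linalg.norm(proj(c,onz(c,r[:2],.201)+c["pose"][:3,0]*.018)-r[:2]).round(1),onz(c,r[:2],.201).round(4))
for n in("scene","top"):cv2.imwrite(f"pics/{n}5.png",read_camera(n)[:,:,::-1])
# scene check: other things unmoved
for n in("scene","top"):
    d=cv2.absdiff(cv2.imread(f"pics/{n}5.png"),cv2.imread(f"pics/{n}0.png")).max(2);m=cv2.morphologyEx((d>45).astype(np.uint8),cv2.MORPH_OPEN,np.ones((3,3)))
    _,_,st,ce=cv2.connectedComponentsWithStats(m);print(n,[(*s[:4],s[4]) for s in st[1:].tolist() if s[4]>25])
E
```

```text
P [ 0.5589 -0.3144  0.398 ] F [ 0.3 -0.3 -0.4] T [-0.03  0.   -0.02] w 0.0855 t 23.7 z [ 0.0082  0.0019 -1.    ] x [0.275 0.961 0.004]
level turn [ 0.0073 -0.0041  0.    ]
shift cm [0.07 0.03 9.8 ]
TCP [ 0.5589 -0.3144  0.398 ] rv [2.5057 1.8894 0.012 ] F [ 0.3 -0.3 -0.4] w 0.0855 t 23.7
[316.29847083 225.02967784]
[316.  208.   27.8] r for z=.201: 23.7 [ 0.546  -0.3085  0.201 ]
[316.5 195.8  38.4] r for z=.201: 24.0 [ 0.537  -0.3055  0.201 ]
[316.2 190.5  33.4] r for z=.201: 24.1 [ 0.5331 -0.3046  0.201 ]
[316.5 224.5  22.1] r for z=.201: 23.3 [ 0.5586 -0.3117  0.201 ]
scene [(495, 0, 10, 8, 43), (202, 31, 6, 8, 28), (451, 43, 14, 13, 122), (209, 56, 7, 8, 37), (502, 56, 22, 11, 113), (223, 137, 16, 15, 179), (183, 187, 181, 65, 2985), (249, 196, 14, 14, 137), (423, 197, 14, 6, 46), (383, 205, 14, 10, 75), (346, 210, 39, 44, 909), (154, 226, 37, 22, 632), (59, 230, 50, 28, 971), (344, 255, 7, 7, 31), (353, 262, 14, 15, 105), (344, 265, 10, 9, 53), (328, 266, 14, 12, 83), (323, 273, 7, 7, 27), (350, 275, 8, 10, 50), (364, 283, 5, 9, 27), (437, 285, 23, 24, 418), (341, 286, 6, 9, 34),
[... 649 characters left out ...]
7), (549, 378, 9, 5, 34), (540, 380, 8, 7, 29), (469, 383, 16, 11, 92), (509, 390, 6, 10, 39), (501, 402, 6, 7, 26), (476, 407, 12, 8, 55), (489, 407, 12, 8, 52)]
top [(418, 107, 222, 373, 26697), (623, 149, 17, 28, 102), (153, 220, 40, 17, 171), (625, 223, 15, 27, 375), (139, 225, 11, 10, 64), (397, 224, 14, 11, 95), (430, 244, 17, 18, 221), (507, 248, 8, 10, 60), (139, 255, 11, 12, 62), (191, 259, 33, 24, 473), (137, 268, 9, 12, 64), (332, 270, 7, 6, 31), (127, 281, 6, 12, 54), (107, 293, 16, 19, 95), (320, 300, 17, 21, 292), (621, 305, 16, 14, 163), (128, 307, 12, 7, 45), (121, 311, 7, 10, 41), (340, 311, 21, 24, 318), (91, 313, 14, 13, 86), (620, 319, 13, 25, 199), (0, 441, 27, 31, 620)]
```

```bash
python3 - <<'E'
import cv2,numpy as np
a=cv2.imread("pics/scene1.png",0);b=cv2.imread("pics/scene5.png",0)
def m(box,n):
    x0,y0,x1,y1=box;t=a[y0:y1,x0:x1];s=b[y0-12:y1+12,x0-12:x1+12];r=cv2.matchTemplate(s,t,cv2.TM_CCOEFF_NORMED);_,v,_,l=cv2.minMaxLoc(r);print(n,round(v,3),"moved px",(l[0]-12,l[1]-12))
m((244,192,280,246),"barrel2+cup B");m((312,232,348,268),"cup A");m((296,186,320,210),"nozzle");m((195,228,232,302),"can");m((410,262,440,286),"ring");m((460,262,488,314),"pink");m((492,294,522,348),"yellow");m((268,320,336,384),"tape");m((318,364,412,408),"roller");m((162,212,205,238),"wrench");m((420,355,475,410),"driver")
from rig import *
print(read_state()["force"],read_state()["clock"]); job_done()
E
```

```text
barrel2+cup B 0.863 moved px (0, 0)
cup A 0.957 moved px (0, 0)
nozzle 0.949 moved px (0, 0)
can 0.897 moved px (0, 0)
ring 0.997 moved px (0, 0)
pink 0.997 moved px (0, 0)
yellow 0.997 moved px (0, 0)
tape 0.996 moved px (0, 0)
roller 0.997 moved px (0, 0)
wrench 0.518 moved px (1, 0)
driver 0.997 moved px (0, 0)
[-0.01102862 -0.1137937  -0.63466803] 23.85
the job is handed in; nothing more can be done
```

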